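# Uncover the colour reader and hold a sample flush on its sloped head

### The job

Lift the clear dust cover off the colour reader and hang it astride the aluminium rail, sitting level on the bar with one side hanging down on each side. Then pick up the orange sample by its handle, tilt it to match the sloped face of the reader's measuring head, and press it gently flat over the middle of the round port so that no light gets in, without shifting the head's tilt; finish while still holding it pressed there. Leave the other things on the bench where they are.

Things in the scene. Friction and masses are not known exactly. Their poses are not given: they have to be found in the camera images.
- cover_mid (a point): Dust cover, an upside-down U of clear blue-tinted sheet, loose, 0.16 kg, at first astride the reader's head. Point on its centre line half-way up its 151 mm: 75.5 mm above the lower edges, 36.5 mm below the underside of the top sheet, 67.5 mm below the middle of the black handle bar (60 mm long in x, 14 wide in y, 16 deep). z up.
- cover: The dust cover; origin at the centre of its lower edges, 75.5 mm below the point above; same axes. 100 mm long in x (open tunnel along x), 112 mm wide in y; side walls 4 mm thick, 112 mm tall, 104 mm apart inside; top sheet 5 mm. The bow handle stands 34 mm above the top sheet, open below its bar.
- rail_top (a point): Hanging rail: fixed aluminium square-tube bar along its own x, 250 mm long, 25 mm wide, 20 mm deep, on two 20 mm square posts 110 mm either side of the middle. The point is the middle of the bar's flat top, 140 mm above the bench. z up.
- rail: The same rail; origin on the bench under the middle of the bar; dark base plate 250 x 90 x 8 mm.
- port (a point): Middle of the round black port (36 mm across) in the flat sloped face of the reader's head. Face 80 mm in its x (up the slope, away from the robot) by 70 mm in y (level); z is the normal, up and towards the robot. Friction locks the head at 14 to 34 degrees from level, different each time; it yields above about 4 N m about its hinge.
- head: The measuring head, a grey block 80 x 70 x 40 mm on a hinge (axis along y) between two brackets; origin on the hinge axis, 28 mm below the port along the face normal, 55 mm above the bench; same axes as the port.
- reader: The colour reader, fixed: grey base 270 x 150 x 12 mm, reaching 110 mm in -x (front) and 160 mm in +x of its origin; behind the head a white housing 130 mm wide, its top 70 mm above the bench, from x = 73 mm on. Origin on the bench below the hinge.
- sample_mid (a point): Orange sample: plate 64 x 64 x 8 mm with a flat underside, loose, 0.12 kg, on a black mat. On top in the middle a black bow handle, open below its bar: bar 50 mm long in x, 14 wide in y, 16 deep, its top 42 mm above the underside. Point at the centre half-way up: 21 mm above the underside, 13 mm below the middle of the handle bar. z up, normal to the plate.
- sample: The same orange sample; origin at the centre of its underside; same axes.
- spare_mid (a point): White sample, same shape as the orange one, beside it on the mat: not to be moved. Point 21 mm above its underside.
- tray: Thin fixed black rubber mat 260 x 120 x 6 mm on which the two samples lie, about 140 mm apart along its x. Origin under its middle.
- wrench: Wrench 160 mm long lying flat at the right, bystander.
- gauge: Pressure gauge 80 mm across, 28 mm high, lying on its back, bystander.
- cleaner: White and blue bottle 64 mm across, 170 mm tall, bystander.
- mug: Blue mug 80 mm across, 90 mm tall, bystander.
- tape: Yellow tape roll 96 mm across, 24 mm high, bystander.
- carton: Cardboard carton 100 x 140 x 70 mm, bystander.
Not all that is in view belongs to the job. Of the things that look like the sample, the larger one is meant. What is shaped like the cover but red is not meant.

How it is judged:
On the way, in this order (a step that is already met when the one before it is completed fails the run):
1. the dust cover hangs level astride the rail, let go (z of cover_mid in the frame of rail_top between -0.041 and -0.031 m and x of cover_mid in the frame of rail_top between -0.075 and 0.075 m and y of cover_mid in the frame of rail_top between -0.02 and 0.02 m and angle between cover_mid's own z axis and vertical below 0.15 rad and contact force between cover and rail above 0.3 N and contact force between cover and the arm below 0.1 N and contact force between cover and the fingers below 0.1 N and linear speed of cover below 0.03 m/s), for 0.3 s.
2. the orange sample is held flush on the reader's port (x of sample_mid in the frame of port between -0.012 and 0.012 m and y of sample_mid in the frame of port between -0.012 and 0.012 m and z of sample_mid in the frame of port between 0.018 and 0.0235 m and angle between the z axis of sample_mid and the z axis of port, either way round below 0.04 rad and contact force between sample and the fingers above 1 N and contact force between sample and head between 1 and 30 N and linear speed of sample below 0.02 m/s), for 0.3 s.
At the end, for the whole second after the job is handed in: Cover level (9 deg) on the rail, within 20 mm of its line and 75 mm of its middle, at rest, untouched. Orange sample gripped, within 12 mm of the port centre each way, within 2.3 deg and 2.5 mm of the face, pressed with 1 to 30 N, still. Port shifted under 3 mm, bystanders under 30 mm (all of step 1 and all of step 2 and distance of each of spare_mid, wrench, gauge, cleaner, mug, tape, carton from where it was at the start of the episode below 0.03 m and distance of port from where it was at the start of the episode below 0.003 m); the arm keeps its last pose, push and grip.
It fails at once if a bystander is disturbed (moved over 30 mm) (distance of any of spare_mid, wrench, gauge, cleaner, mug, tape, carton from where it was at the start of the episode above 0.03 m).
It fails at once if the head is pushed out of its set tilt (port shifted over 3 mm) (distance of port from where it was at the start of the episode above 0.003 m).
It also fails if it takes over 72 s, if anything falls off the work surface, if the arm or the gripper's body presses on something with over 40 N, if the wrist force passes 120 N, or if a joint passes its speed limit or range.

### The arm

A 7-joint arm with a two-finger parallel gripper is mounted at the origin on the work surface. World frame = base frame: x ahead of the robot, y to its left, z up, the work surface at z = 0. Lengths are in m, angles in rad, forces in N, time in s.
With the tool pointing down it reaches from about 0.425 to 0.925 m from the base axis. Payload 6.8 kg.
Tool frame: the origin (TCP) lies at the very end of the fingers, on their centre line; the grasp point (between the pads) lies bot.hold_point_z behind it (bot.hold_point_z is the distance from the TCP to the grasp point, in m); x points along the fingers, z is the direction in which the jaws open and shut, and the axes are right-handed (so a half turn about x gives the same grasp; the last joint's range is limited). The gripper opens to 85 mm and grips with 20 to 120 N. Pads are 22 mm wide; open, the fingers measure 114 mm over their backs; the gripper's body (76 mm by 85 mm) begins 54 mm behind the grasp point. The pads swing forward as they close: fully open they stand 13 mm farther back than shut.
Start: joints at [-1.353, 0.477, 0.022, 1.555, -0.011, 1.109, -0.083], TCP at [0.216, 0.64, 0.231] pointing down, gripper open.
Joint ranges: [-2.96, 2.96], [-0.34, 2.1], [-1.41, 1.46], [0.24, 2.44], [-1.37, 4.51], [0.17, 1.92], [-2.96, 2.96]. Speed limits (rad/s): [2.39, 2.39, 3.14, 3.14, 3.14, 3.14, 3.14].

### API

Orientations are given as a unit quaternion [w, x, y, z].
In Python, from station import bot gives the robot as it stands.
- The arm moves only by the tool drive_tool, never from a script. Its arguments are lists of equal length, an entry for each row: "slide": the shift along the world's x, y, z in mm, a list of three; "turn": the turn, a rotation vector about the world's x, y, z in rad, a list of three; "gripper": the opening, from 0 (shut) to 1 (fully open). A call has 1 to 10 rows; each row is the pose to reach, as a shift and turn from the pose measured when the call began; what a row does not reach only later rows make up. A row lasts 1/10 s, in which the tool goes at most 50 mm and 8.59 degrees, less where a joint would pass 70% of its speed; a pose out of reach is approached as far as the arm can. A call with a gripper value outside its range is refused whole. The fingers move at their own pace and stop on an object; "squeeze" is the grip in N (left out, the last holds). Time passes only in rows, so rows that repeat a pose let the fingers close. It gives the time, the measured TCP pose, the force and the opening at its end, in the units of the state.
- bot.get_obs(): the state, without advancing time (a new reading comes with each control period).
- bot.read_camera(name): name is "scene" or "top" or "wrist"; returns a dict with "color" (420x560x3 uint8, red, green, blue), "fovy" (degrees; the focal length in pixels is half the picture's height over the tangent of half this angle, whatever the lens; pixels are square), "cx", "cy" (the principal point, pixels), "R" (3x3) and "t" (3): a world point X has camera coordinates R X + t. Camera axes: x right, y down, z forward; pixel columns grow to the right and rows downward; lengths in m; the calibration is good to about 2 mm. The wrist camera is an equidistant fisheye: a pixel r from the principal point sees the ray r / f radians off the axis. A picture is of the moment at which its call begins. There is no depth.
- bot.hand_in(): hands the job in, once; it reports no verdict.
The state is a dict: "t": time; "q": joint angles; "joint_vel": joint speeds; "joint_torque": joint torques, N m; "eef_pos": TCP position; "tool_rot": TCP orientation; "contact_force": force on the tool from outside, world axes, zero at the start; "torque": the same for the moment, N m; "gripper_width": opening from 0.0 (shut) to 1.0 (fully open).
Only numpy, scipy, OpenCV 4.12 (cv2) and the standard library are available. Lean on these libraries where they do the work, as an engineer would, in place of code of your own. Each camera call takes 0.05 s, during which the arm holds its last target.

## Working session

There is one attempt and no reset: what is moved stays moved. The work goes in short steps, Python scripts to look and compute and a tool call to move; the robot and the scene stay as the last step left them, time stands still between calls to the robot, and variables do not carry over. Pictures are saved under pics/ and viewed, and the job is handed in when it is done.

Besides the shell and the picture viewer there is one more tool, called as name(argument=value, ...) on one line, values as JSON. drive_tool: Moves the arm, as the interface text tells. Its arguments: {"type":"object","properties":{"slide":{"type":"array"},"turn":{"type":"array"},"gripper":{"type":"array"},"squeeze":{"type":"number"}},"required":["slide","turn","gripper"]}

```bash
ls; mkdir -p pics
python3 - <<'E'
from station import bot
import cv2,numpy as np
print(bot.get_obs()); print(bot.hold_point_z)
for n in ["scene","top","wrist"]:
    d=bot.read_camera(n); cv2.imwrite(f"pics/{n}0.png",d["color"][:,:,::-1])
    print(n,d["fovy"],d["cx"],d["cy"],np.round(d["R"],4).tolist(),np.round(d["t"],4).tolist())
E
```

```text
pics
{'t': 0.0, 'q': array([-1.35309657,  0.47780286,  0.02232481,  1.55642749, -0.01144555,
        1.109331  , -0.08305137]), 'joint_vel': array([-0.0003296 ,  0.00049987,  0.00072956,  0.0005653 , -0.00132965,
        0.0014658 , -0.00035446]), 'joint_torque': array([ 4.74536421e-06, -5.96433413e+01,  1.60779387e+00, -2.81204242e+01,
        1.24213859e-02,  9.06727393e-03,  2.61746840e-05]), 'eef_pos': array([0.21587638, 0.63892639, 0.23033373]), 'tool_rot': array([ 0.57395883, -0.41275025,  0.57493764,  0.41189222]), 'contact_force': array([ 0.59611604, -0.15961271,  0.03508097]), 'torque': array([ 0.01707703,  0.03166135, -0.0483764 ]), 'gripper_width': 1.0000964441522542}
0.0187
scene 46.714719306844145 287.66146927296046 200.75076662444462 [[0.8904, 0.455, 0.0124], [0.3605, -0.6882, -0.6296], [-0.278, 0.5651, -0.7768]] [-0.4978, -0.1135, 1.7079]
top 54.49809874285343 284.5551923805572 201.77575769999896 [[0.0134, -0.9999, 0.0061], [-0.9965, -0.0138, -0.083], [0.0831, -0.0049, -0.9965]] [-0.0094, 0.5425, 1.1902]
wrist 65.70646984690485 279.7829083826646 209.5379074180182 [[0.3211, 0.947, -0.0021], [0.9015, -0.305, 0.3072], [0.2902, -0.1006, -0.9517]] [-0.6736, -0.04, 0.3803]
```

View pics/scene0.png

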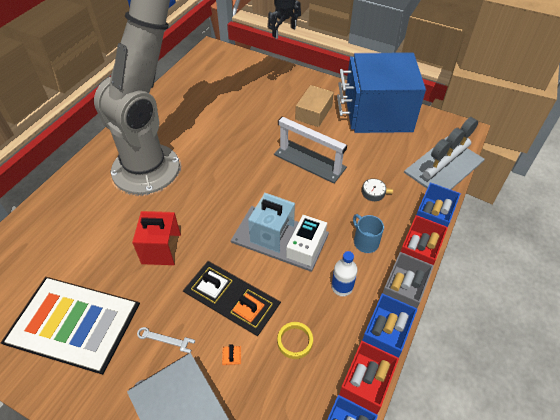

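View pics/top0.png

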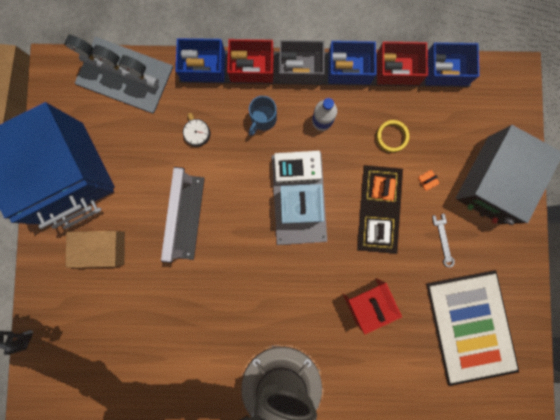

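View pics/wrist0.png

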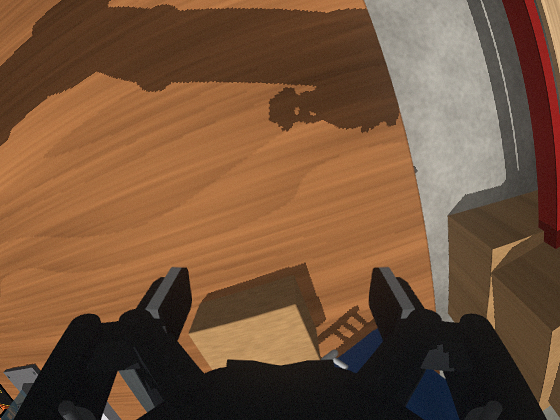

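In the overview, the clear blue cover is at top (301,205) / scene (270,218). The red look-alike at top (373,307) is not meant. Of the orange samples, the large one is at top (382,187) and the small decoy at (429,180). The rail is at top (180,215). I'll enlarge these areas to confirm.

Run:
```python
import cv2,numpy as np
t=cv2.imread("pics/top0.png"); s=cv2.imread("pics/scene0.png")
a=cv2.resize(t[140:260,250:450],(800,480),interpolation=cv2.INTER_CUBIC); cv2.imwrite("pics/c1.png",a)
a=cv2.resize(t[160:270,150:220],(382,600),interpolation=cv2.INTER_CUBIC)
b=cv2.resize(s[110:190,265:355],(400,356),interpolation=cv2.INTER_CUBIC)
c=np.zeros((600,790,3),np.uint8);c[:600,:382]=a;c[:356,390:790]=b; cv2.imwrite("pics/c2.png",c)
cv2.imwrite("pics/c3.png",cv2.resize(s[180:340,180:340],(600,600),interpolation=cv2.INTER_CUBIC))
```

```text
(no output)
```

View pics/c1.png

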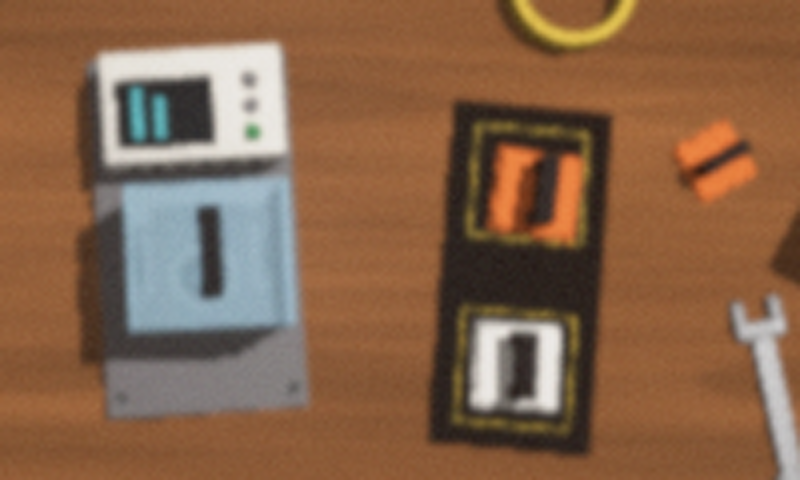

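View pics/c2.png

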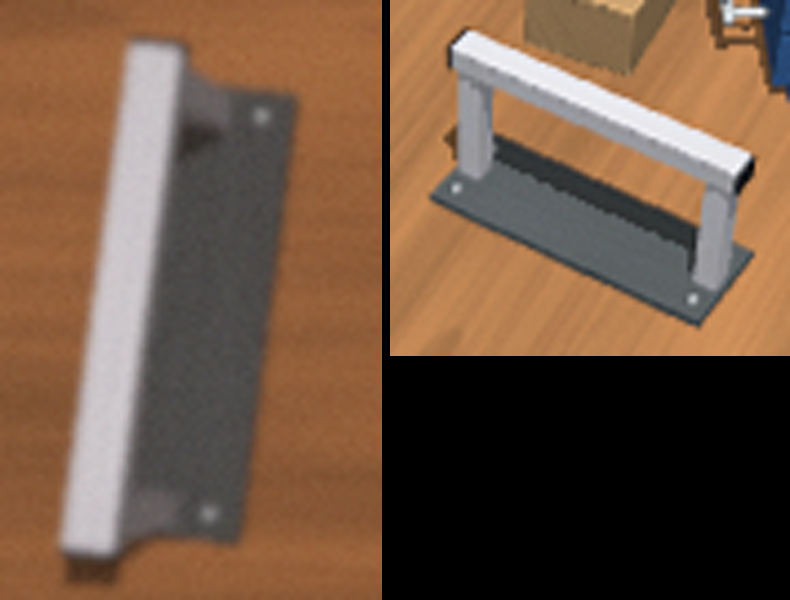

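View pics/c3.png

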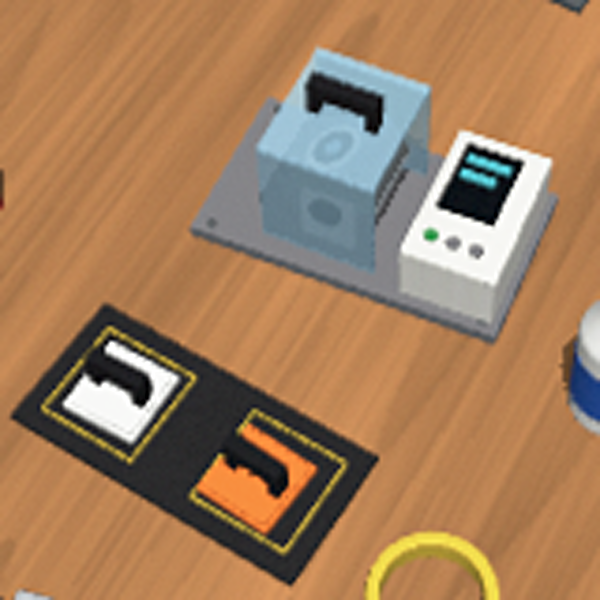

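Crop c1 confirms the choices. The cover is at (301,205) with a black bar along world x. The large orange sample is on the mat at (383,188), and the small orange one at (429,180) is the decoy. The rail is at (180,215). Next I'll measure them.

```bash
cat > h.py <<'E'
import numpy as np,cv2
def f(d): return 210/np.tan(np.radians(d["fovy"]/2))
def ray(d,p):
    p=np.atleast_2d(p).astype(float); R=np.array(d["R"]);t=np.array(d["t"])
    u=np.c_[(p[:,0]-d["cx"])/f(d),(p[:,1]-d["cy"])/f(d),np.ones(len(p))]
    return -R.T@t, u@R
def plane(d,p,z):
    o,v=ray(d,p); return o+v*((z-o[2])/v[:,2])[:,None]
def tri(d1,p1,d2,p2):
    o1,v1=ray(d1,p1);o2,v2=ray(d2,p2);out=[]
    for a,b in zip(v1,v2):
        s=np.linalg.lstsq(np.c_[a,-b],o2-o1,rcond=None)[0]
        P,Q=o1+s[0]*a,o2+s[1]*b; out.append(np.r_[(P+Q)/2,np.linalg.norm(P-Q)])
    return np.array(out)
def proj(d,X):
    X=np.atleast_2d(X);c=X@np.array(d["R"]).T+np.array(d["t"])
    return np.c_[c[:,0]/c[:,2]*f(d)+d["cx"],c[:,1]/c[:,2]*f(d)+d["cy"]]
def blobs(mask,roi,amin=15):
    m=np.zeros_like(mask,np.uint8);x0,y0,x1,y1=roi;m[y0:y1,x0:x1]=mask[y0:y1,x0:x1]
    n,l,s,c=cv2.connectedComponentsWithStats(m.astype(np.uint8));r=[]
    for i in range(1,n):
        if s[i,4]>=amin:
            pts=np.argwhere(l==i)[:,::-1].astype(np.float32)
            r.append((s[i,4],c[i],cv2.boxPoints(cv2.minAreaRect(pts)),s[i,:4]))
    return sorted(r,key=lambda q:-q[0])
E
python3 - <<'E'
from station import bot
from h import *
np.set_printoptions(precision=4,suppress=True)
T=bot.read_camera("top");S=bot.read_camera("scene")
import pickle;pickle.dump((T,S),open("cam0.pkl","wb"))
def hsv(d): return cv2.cvtColor(d["color"],cv2.COLOR_RGB2HSV).astype(int)
ht,hs=hsv(T),hsv(S)
def show(n,d,m,roi,z):
    for b in blobs(m,roi)[:2]:
        print(n,b[0],"c",b[1],"box",b[2].round(1).tolist(),"XY",plane(d,b[1],z)[0,:2],plane(d,b[2],z)[:,:2].round(3).tolist())
dark=lambda h:(h[:,:,2]<75)
blue=lambda h:((h[:,:,0]>90)&(h[:,:,0]<115)&(h[:,:,1]>40)&(h[:,:,2]>90))
org=lambda h:((h[:,:,0]<14)&(h[:,:,1]>190)&(h[:,:,2]>150))
white=lambda h:((h[:,:,1]<40)&(h[:,:,2]>150))
show("barT",T,dark(ht),(285,188,318,222),.163)
show("covT",T,blue(ht),(270,175,330,235),.129)
show("orgT",T,org(ht),(360,165,405,212),.014)
show("orgbarT",T,dark(ht),(376,175,392,200),.048)
show("railT",T,white(ht),(155,160,200,270),.14)
show("housT",T,white(ht),(265,140,330,190),.07)
show("barS",S,dark(hs),(255,190,288,220),.155)
show("orgS",S,org(hs),(225,280,275,330),.014)
show("railS",S,(hs[:,:,1]<40)&(hs[:,:,2]>200),(270,110,350,180),.14)
E
```

```text
barT 75 c [302.1733 202.96  ] box [[299.79998779296875, 192.10000610351562], [303.29998779296875, 191.89999389648438], [304.5, 212.89999389648438], [301.1000061035156, 213.10000610351562]] XY [ 0.5284 -0.0477] [[0.557, -0.041], [0.558, -0.05], [0.502, -0.054], [0.502, -0.045]]
covT 1421 c [301.1633 203.4905] box [[281.0, 185.0], [322.0, 185.0], [322.0, 222.0], [281.0, 222.0]] XY [ 0.5297 -0.0466] [[0.579, 0.009], [0.581, -0.103], [0.48, -0.103], [0.479, 0.007]]
orgbarT 106 c [385.6132 183.7453] box [[378.0, 175.0], [391.0, 175.0], [391.0, 195.0], [378.0, 195.0]] XY [ 0.5975 -0.2969] [[0.623, -0.275], [0.624, -0.313], [0.565, -0.312], [0.564, -0.274]]
railT 874 c [171.8021 214.095 ] box [[160.6999969482422, 259.5], [173.60000610351562, 167.1999969482422], [183.10000610351562, 168.60000610351562], [170.1999969482422, 260.8999938964844]] XY [0.4956 0.2996] [[0.375, 0.325], [0.622, 0.299], [0.619, 0.274], [0.372, 0.299]]
housT 866 c [301.1709 164.7783] box [[273.79998779296875, 153.1999969482422], [320.20001220703125, 150.5], [321.79998779296875, 178.39999389648438], [275.3999938964844, 
[... 217 characters left out ...]
3.1000061035156, 206.5], [279.79998779296875, 215.3000030517578]] XY [ 0.5307 -0.0518] [[0.504, -0.073], [0.496, -0.04], [0.561, -0.037], [0.567, -0.07]]
orgS 208 c [248.851  308.6538] box [[232.39999389648438, 309.8999938964844], [244.6999969482422, 291.5], [264.1000061035156, 304.3999938964844], [251.8000030517578, 322.79998779296875]] XY [ 0.5931 -0.3054] [[0.554, -0.33], [0.556, -0.264], [0.625, -0.274], [0.621, -0.339]]
railS 386 c [312.2902 132.4404] box [[278.70001220703125, 120.69999694824219], [280.8999938964844, 115.5999984741211], [345.3999938964844, 144.0], [343.20001220703125, 149.10000610351562]] XY [0.4965 0.3   ] [[0.37, 0.299], [0.364, 0.326], [0.617, 0.301], [0.619, 0.276]]
```

Run:
```python
from h import *
import pickle
from scipy.spatial.transform import Rotation as Ro
np.set_printoptions(precision=4,suppress=True)
T,S=pickle.load(open("cam0.pkl","rb"))
q=[ 0.57395883, -0.41275025,  0.57493764,  0.41189222]
R=Ro.from_quat(q[1:]+q[:1]).as_matrix();print(R)
yaw=np.radians(4.2)
# target: x down, z along +-cover y
for s in (1,-1):
    z=s*np.array([-np.sin(yaw),np.cos(yaw),0]);x=np.array([0,0,-1.]);y=np.cross(z,x)
    print(s,Ro.from_matrix(np.c_[x,y,z]@R.T).as_rotvec())
# reader base/cover overlay check: draw predicted corners
c=np.array([.5284,-.0477]);ex=np.array([np.cos(yaw),np.sin(yaw)]);ey=np.array([-np.sin(yaw),np.cos(yaw)])
for name,d in(("T",T),("S",S)):
    im=cv2.resize(d["color"][:,:,::-1].copy(),None,fx=1,fy=1)
    im=np.ascontiguousarray(im)
    x0,y0=(240,140) if name=="T" else (220,170)
    crop=cv2.resize(im[y0:y0+120,x0:x0+120],(600,600),interpolation=cv2.INTER_CUBIC)
    def dr(dx,dy,z,col):
        P=np.array([[*(c+ex*a+ey*b),z] for a,b in((dx,dy),(dx,-dy),(-dx,-dy),(-dx,dy))])
        p=(proj(d,P)-[x0,y0]+.5)*5
        cv2.polylines(crop,[p.astype(np.int32)],True,col,1)
    dr(.05,.056,.129,(0,0,255));dr(.05,.056,.012,(0,255,0));dr(.03,.007,.163,(0,255,255))
    cv2.imwrite(f"pics/ov{name}.png",crop)
```

```text
[[-0.0004 -0.9474  0.32  ]
 [-0.0018  0.32    0.9474]
 [-1.     -0.0002 -0.0018]]
1 [ 0.0019 -0.0001  0.399 ]
-1 [-0.0001 -0.0026 -2.7426]
```

View pics/ovT.png

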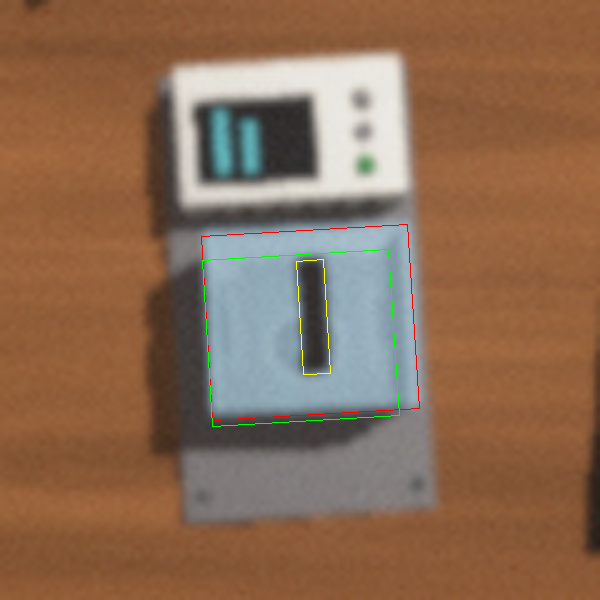

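View pics/ovS.png

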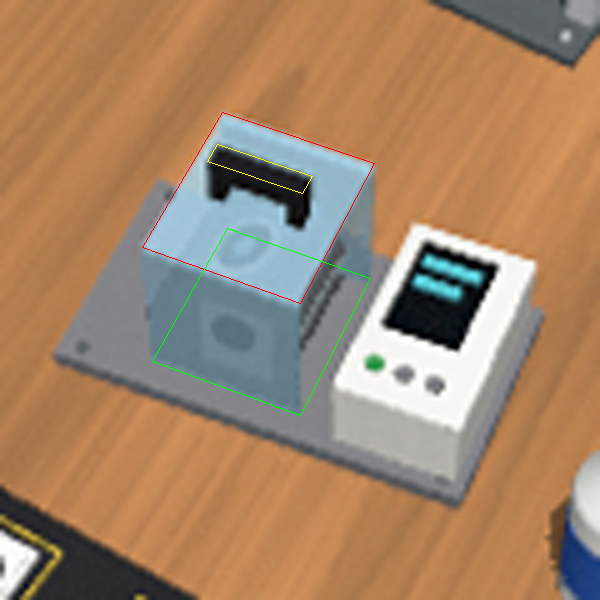

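drive_tool(slide=[[100,-220,60],[200,-440,70],[312,-687,70],[312,-687,70],[312,-687,70],[312,-687,70],[312,-687,70],[312,-687,70],[312,-687,70],[312,-687,70]], turn=[[0,0,0.13],[0,0,0.26],[0,0,0.4],[0,0,0.4],[0,0,0.4],[0,0,0.4],[0,0,0.4],[0,0,0.4],[0,0,0.4],[0,0,0.4]], gripper=[1,1,1,1,1,1,1,1,1,1])

```text
t: 1.25
eef_pos: [0.4218, 0.185, 0.2812]
tool_rot: [-0.481, 0.518, -0.481, -0.518]
contact_force: [1.9, 0.2, 0.3]
gripper_width: 0.998
```

```bash
cat > g.py <<'E'
import sys
from station import bot
import numpy as np
from scipy.spatial.transform import Rotation as Ro
np.set_printoptions(precision=4,suppress=True)
def go(p,yaw,tilt=0,s=1):
    "delta to TCP p, jaws along y of frame yawed; tool axis leaned by tilt toward +x"
    o=bot.get_obs();q=o["tool_rot"];R=Ro.from_quat([q[1],q[2],q[3],q[0]]).as_matrix()
    z=s*np.array([-np.sin(yaw),np.cos(yaw),0]);ex=np.array([np.cos(yaw),np.sin(yaw),0])
    x=np.sin(tilt)*ex+np.array([0,0,-np.cos(tilt)]);y=np.cross(z,x)
    print("slide mm",(np.array(p)-o["eef_pos"])*1000,"turn",Ro.from_matrix(np.c_[x,y,z]@R.T).as_rotvec(),"t",o["t"],"F",o["contact_force"],"w",o["gripper_width"])
E
python3 -c "
from g import *
go([.5284,-.0477,.29],np.radians(3.8))"
```

```text
slide mm [ 106.5519 -232.7018    8.7865] turn [ 0.0002  0.0006 -0.0079] t 1.25 F [1.884  0.1523 0.2935] w 0.9976768532763483
```

drive_tool(slide=[[50,-110,9],[106,-233,9],[106,-233,9],[106,-233,9],[106,-233,9],[106,-233,9],[106,-233,9],[106,-233,9]], turn=[[0,0,-0.008],[0,0,-0.008],[0,0,-0.008],[0,0,-0.008],[0,0,-0.008],[0,0,-0.008],[0,0,-0.008],[0,0,-0.008]], gripper=[0.6,0.6,0.6,0.6,0.6,0.6,0.6,0.6])

```text
t: 2.05
eef_pos: [0.5274, -0.0466, 0.2899]
tool_rot: [0.483, -0.516, 0.483, 0.517]
contact_force: [-0.7, 0.5, 0.5]
gripper_width: 0.601
```

```bash
python3 -c "
from g import *
import cv2
go([.5284,-.0477,.137],np.radians(3.8))
d=bot.read_camera('wrist');cv2.imwrite('pics/w1.png',d['color'][:,:,::-1])"
```

```text
slide mm [   0.963    -1.1304 -152.9392] turn [-0.0005 -0.0001 -0.0013] t 2.05 F [-0.6839  0.5146  0.4891] w 0.601150295584921
```

View pics/w1.png

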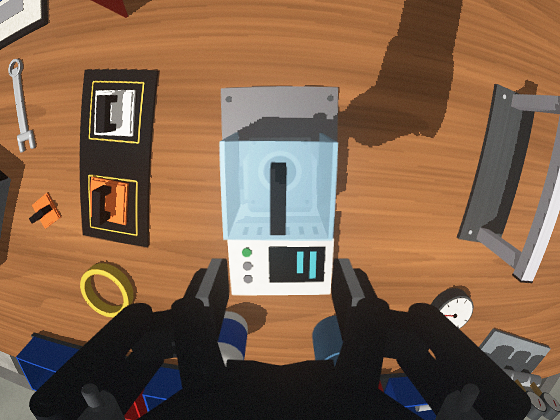

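Wrist view shows the bar at (278,200), centred between the finger tips at (215,275) and (345,275), with the port ring visible through the cover. I'll descend now.

drive_tool(slide=[[1,-1,-40],[1,-1,-80],[1,-1,-110],[1,-1,-130],[1,-1,-145],[1,-1,-152],[1,-1,-152],[1,-1,-152]], turn=[[0,0,0],[0,0,0],[0,0,0],[0,0,0],[0,0,0],[0,0,0],[0,0,0],[0,0,0]], gripper=[0.6,0.6,0.6,0.6,0.6,0.6,0.6,0.6])

```text
t: 2.9
eef_pos: [0.5288, -0.0462, 0.1386]
tool_rot: [0.483, -0.517, 0.482, 0.517]
contact_force: [0.6, -0.1, 0.4]
gripper_width: 0.598
```

```bash
python3 -c "
from g import *
import cv2
go([.5284,-.0477,.137],np.radians(3.8))
d=bot.read_camera('wrist');cv2.imwrite('pics/w2.png',d['color'][:,:,::-1])"
```

```text
slide mm [-0.3706 -1.457  -1.6436] turn [-0.001   0.0008 -0.0036] t 2.9 F [ 0.6038 -0.142   0.3594] w 0.597915118897346
```

View pics/w2.png

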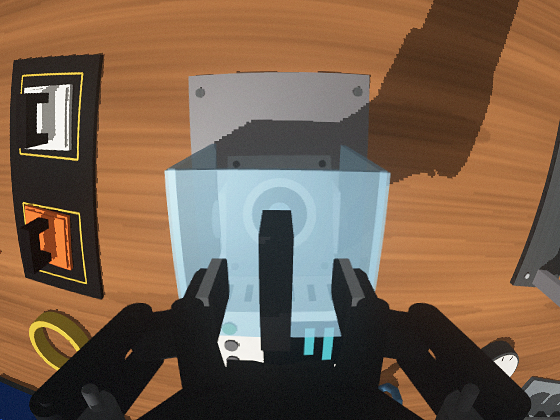

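The bar (277,215–300) sits between the pads at columns 215 and 345, so I'll close.

drive_tool(slide=[[0,-1,-1],[0,-1,-1],[0,-1,-1],[0,-1,-1],[0,-1,-1],[0,-1,-1],[0,-1,-1],[0,-1,-1]], turn=[[0,0,0],[0,0,0],[0,0,0],[0,0,0],[0,0,0],[0,0,0],[0,0,0],[0,0,0]], gripper=[0,0,0,0,0,0,0,0], squeeze=40)

```text
t: 3.75
eef_pos: [0.5294, -0.0478, 0.1383]
tool_rot: [-0.483, 0.517, -0.482, -0.517]
contact_force: [0.1, -2.5, 5.1]
gripper_width: 0.151
```

drive_tool(slide=[[0,0,10],[0,0,25],[0,0,50],[0,0,80],[0,0,110],[0,0,140],[0,0,165],[0,0,180],[0,0,180],[0,0,180]], turn=[[0,0,0],[0,0,0],[0,0,0],[0,0,0],[0,0,0],[0,0,0],[0,0,0],[0,0,0],[0,0,0],[0,0,0]], gripper=[0,0,0,0,0,0,0,0,0,0])

```text
t: 4.75
eef_pos: [0.5287, -0.0475, 0.3176]
tool_rot: [-0.483, 0.517, -0.482, -0.517]
contact_force: [0.3, -0.2, -1.0]
gripper_width: 0.152
```

```bash
python3 -c "
from g import *
import cv2,pickle
go([.496,.300,.32],np.radians(-5.9))
d=bot.read_camera('wrist');cv2.imwrite('pics/w3.png',d['color'][:,:,::-1])
d=bot.read_camera('scene');cv2.imwrite('pics/s3.png',d['color'][:,:,::-1]);pickle.dump(d,open('s3.pkl','wb'))"
```

```text
slide mm [-32.7465 347.5477   2.3774] turn [-0.0009  0.0013 -0.1727] t 4.75 F [ 0.335  -0.1789 -0.9541] w 0.15231252887051733
```

View pics/s3.png

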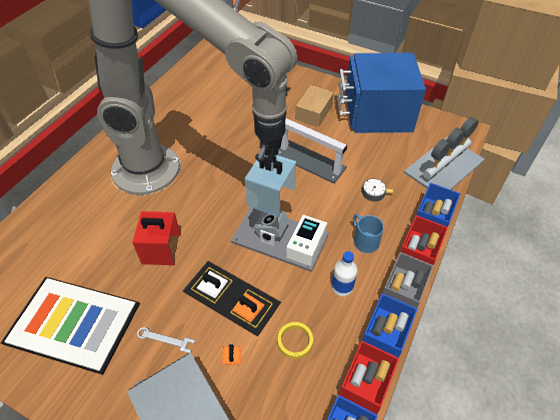

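View pics/w3.png

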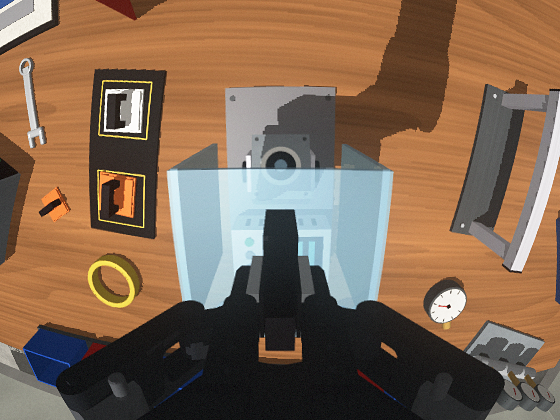

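The cover is lifted level, and the head and port (scene 268,218) are free. I'll carry it to the rail.

drive_tool(slide=[[-3,35,2],[-7,75,2],[-11,115,2],[-15,155,2],[-18,195,2],[-22,235,2],[-26,275,2],[-29,310,2],[-32,335,2],[-33,347,2]], turn=[[0,0,-0.02],[0,0,-0.04],[0,0,-0.06],[0,0,-0.08],[0,0,-0.1],[0,0,-0.12],[0,0,-0.14],[0,0,-0.16],[0,0,-0.172],[0,0,-0.172]], gripper=[0,0,0,0,0,0,0,0,0,0])

```text
t: 5.85
eef_pos: [0.4938, 0.3021, 0.3171]
tool_rot: [0.523, -0.474, 0.525, 0.475]
contact_force: [-0.2, 0.7, -2.4]
gripper_width: 0.156
```

Run:
```python
from g import *
from h import *
import pickle
go([.496,.300,.157],np.radians(-5.9))
T=bot.read_camera("top");S=bot.read_camera("scene")
cv2.imwrite("pics/m1.png",np.hstack([cv2.resize(T["color"][120:300,110:250],(350,450))[:,:,::-1],cv2.resize(S["color"][60:220,250:400],(422,450))[:,:,::-1]]))
d=bot.read_camera('wrist');cv2.imwrite('pics/w4.png',d['color'][:,:,::-1])
```

```text
slide mm [   2.1934   -2.1126 -160.1297] turn [ 0.0004 -0.0029 -0.0044] t 5.85 F [-0.1793  0.7031 -2.4144] w 0.15641195037880243
```

View pics/m1.png

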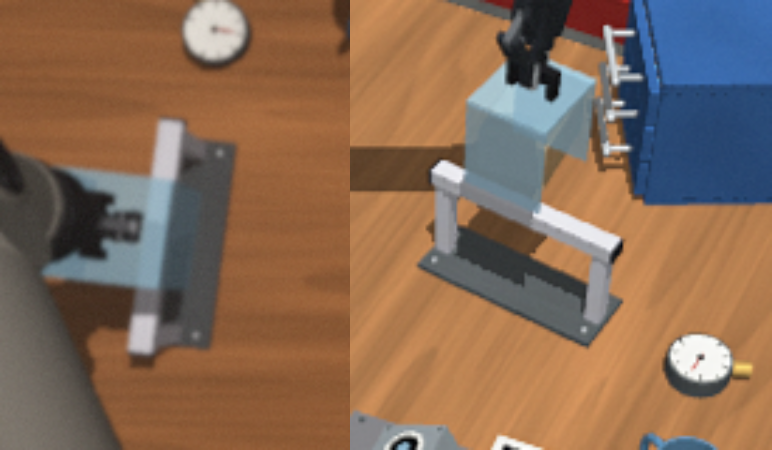

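View pics/w4.png

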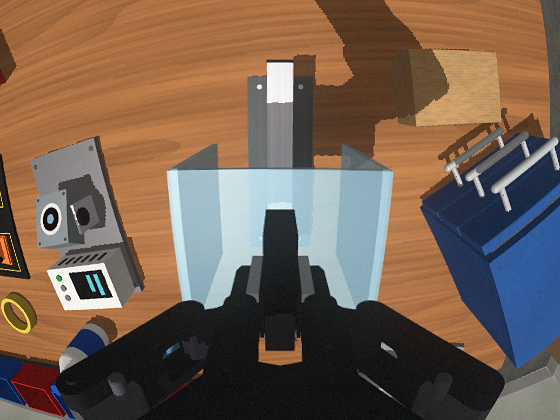

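Wrist view shows the rail along column 280, centred between the cover walls (170–390) and parallel to them. I'll lower, slowing near the end.

drive_tool(slide=[[2,-2,-25],[2,-2,-50],[2,-2,-75],[2,-2,-100],[2,-2,-120],[2,-2,-135],[2,-2,-145],[2,-2,-152],[2,-2,-155],[2,-2,-156]], turn=[[0,-0.003,-0.004],[0,-0.003,-0.004],[0,-0.003,-0.004],[0,-0.003,-0.004],[0,-0.003,-0.004],[0,-0.003,-0.004],[0,-0.003,-0.004],[0,-0.003,-0.004],[0,-0.003,-0.004],[0,-0.003,-0.004]], gripper=[0,0,0,0,0,0,0,0,0,0])

```text
t: 7.0
eef_pos: [0.4976, 0.2964, 0.1621]
tool_rot: [0.526, -0.473, 0.526, 0.472]
contact_force: [0.0, 0.3, -1.1]
gripper_width: 0.155
```

Run:
```python
from g import *
from h import *
go([.496,.300,.1545],np.radians(-5.9))
S=bot.read_camera("scene")
cv2.imwrite("pics/m2.png",cv2.resize(S["color"][80:200,250:370],(600,600))[:,:,::-1])
```

```text
slide mm [-1.6272  3.6084 -7.649 ] turn [0.001  0.002  0.0034] t 7.0 F [ 0.0164  0.3463 -1.0921] w 0.1545494048305754
```

View pics/m2.png

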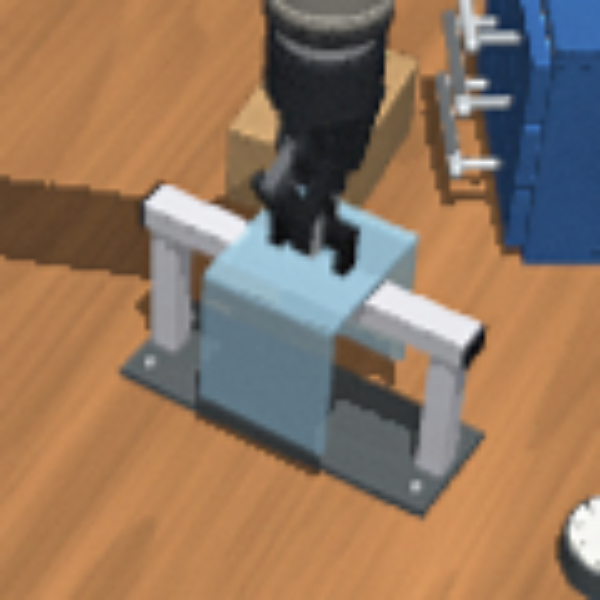

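The cover is astride the rail and nearly down. I'll finish gently.

drive_tool(slide=[[-1,3,-2],[-1,3,-4],[-1,3,-6],[-1,3,-7],[-1,3,-8],[-1,3,-8]], turn=[[0,0,0.003],[0,0,0.003],[0,0,0.003],[0,0,0.003],[0,0,0.003],[0,0,0.003]], gripper=[0,0,0,0,0,0])

```text
t: 7.65
eef_pos: [0.4967, 0.2996, 0.1543]
tool_rot: [0.526, -0.474, 0.525, 0.473]
contact_force: [0.3, 0.1, 0.1]
gripper_width: 0.153
```

drive_tool(slide=[[0,0,-1],[0,0,-2],[0,0,-2]], turn=[[0,0,0],[0,0,0],[0,0,0]], gripper=[0,0,0])

```text
t: 7.95
eef_pos: [0.4967, 0.2996, 0.1543]
tool_rot: [0.526, -0.474, 0.525, 0.473]
contact_force: [-5.9, -3.4, 14.7]
gripper_width: 0.155
```

Firm contact at TCP z = 0.1543, against a predicted 0.1545. I'll release without pushing.

drive_tool(slide=[[0,0,0],[0,0,0],[0,0,0],[0,0,0],[0,0,0],[0,0,0],[0,0,0]], turn=[[0,0,0],[0,0,0],[0,0,0],[0,0,0],[0,0,0],[0,0,0],[0,0,0]], gripper=[0.15,0.2,0.3,0.45,0.6,0.6,0.6])

```text
t: 8.65
eef_pos: [0.4967, 0.2995, 0.1541]
tool_rot: [0.526, -0.474, 0.525, 0.473]
contact_force: [0.1, 0.4, 0.6]
gripper_width: 0.599
```

drive_tool(slide=[[0,0,5],[0,0,15],[0,0,35],[0,0,65],[0,0,100],[0,0,130],[0,0,150],[0,0,150]], turn=[[0,0,0],[0,0,0],[0,0,0],[0,0,0],[0,0,0],[0,0,0],[0,0,0],[0,0,0]], gripper=[0.6,0.6,0.6,0.6,0.6,0.6,0.6,0.6])

```text
t: 9.45
eef_pos: [0.4983, 0.3004, 0.3085]
tool_rot: [0.528, -0.474, 0.522, 0.473]
contact_force: [0.1, 0.3, 0.3]
gripper_width: 0.6
```

Run:
```python
from g import *
from h import *
go([.595,-.302,.28],np.radians(-8))
S=bot.read_camera("scene");T=bot.read_camera("top");W=bot.read_camera("wrist")
cv2.imwrite("pics/m3.png",cv2.resize(S["color"][80:200,250:370],(600,600))[:,:,::-1])
cv2.imwrite("pics/w5.png",W["color"][:,:,::-1])
```

```text
slide mm [  96.6992 -602.4123  -28.5148] turn [-0.0044  0.0076 -0.0358] t 9.45 F [0.0803 0.3148 0.3033] w 0.599665089496774
```

View pics/m3.png

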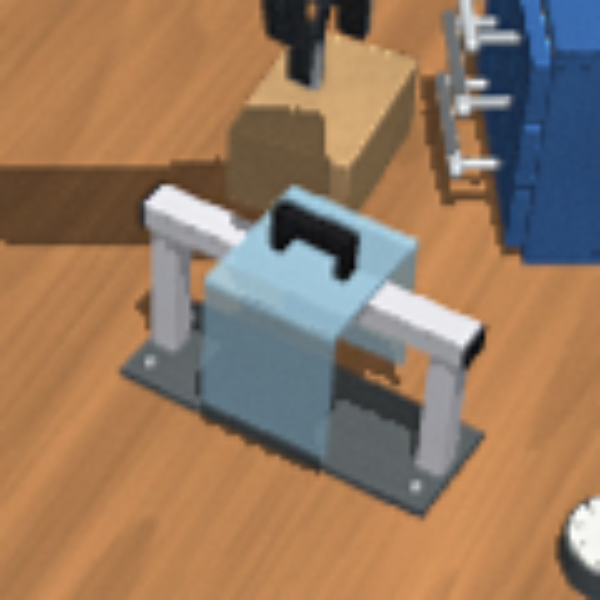

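View pics/w5.png

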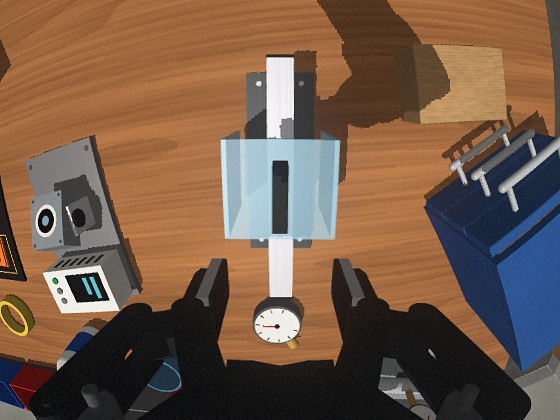

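The cover hangs level and astride, with its bar centred on the rail. Next I'll move over the reader to measure the port and tilt.

drive_tool(slide=[[0,-40,0],[0,-85,0],[0,-130,0],[0,-175,0],[0,-220,0],[0,-265,0],[0,-310,0],[0,-350,0],[0,-350,0],[0,-350,0]], turn=[[-0.004,0.008,0.02],[-0.004,0.008,0.04],[-0.004,0.008,0.06],[-0.004,0.008,0.08],[-0.004,0.008,0.1],[-0.004,0.008,0.12],[-0.004,0.008,0.14],[-0.004,0.008,0.17],[-0.004,0.008,0.17],[-0.004,0.008,0.17]], gripper=[0.6,0.6,0.6,0.6,0.6,0.6,0.6,0.6,0.6,0.6])

```text
t: 10.6
eef_pos: [0.4955, -0.0514, 0.3027]
tool_rot: [0.48, -0.515, 0.487, 0.517]
contact_force: [0.7, 1.4, -0.1]
gripper_width: 0.6
```

Run:
```python
from g import *
from h import *
import pickle
go([.595,-.302,.28],np.radians(-8))
S=bot.read_camera("scene");T=bot.read_camera("top");W=bot.read_camera("wrist")
pickle.dump((S,T,W),open("c6.pkl","wb"))
cv2.imwrite("pics/w6.png",W["color"][:,:,::-1])
cv2.imwrite("pics/w6c.png",cv2.resize(W["color"][80:280,180:380],(600,600),interpolation=cv2.INTER_CUBIC)[:,:,::-1])
cv2.imwrite("pics/s6c.png",cv2.resize(S["color"][180:280,220:320],(600,600),interpolation=cv2.INTER_CUBIC)[:,:,::-1])
```

```text
slide mm [  99.475  -250.625   -22.7416] turn [ 0.0041 -0.0087 -0.2036] t 10.6 F [ 0.7261  1.4043 -0.1155] w 0.6004507005833171
```

View pics/w6.png

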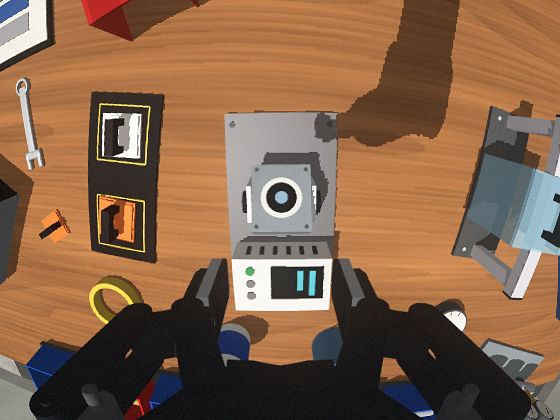

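View pics/w6c.png

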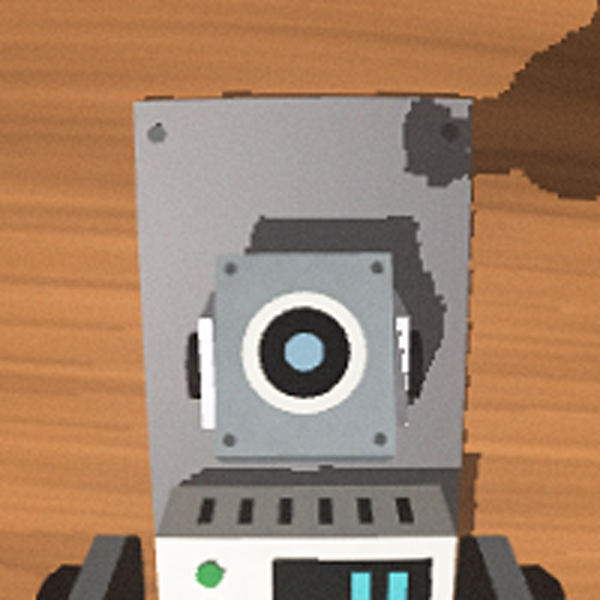

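View pics/s6c.png

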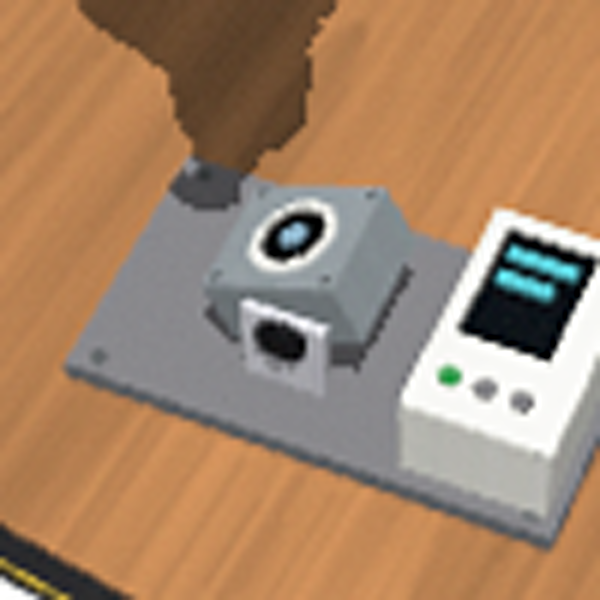

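The wrist view shows the head face with the port at about (281,197) and four screws around it; the scene view has the port at about (268.7,219). Triangulating across the two.

```bash
cat >> h.py <<'E'
def wray(d,p):
    p=np.atleast_2d(p).astype(float);R=np.array(d["R"]);t=np.array(d["t"])
    x=(p-[d["cx"],d["cy"]])/f(d);th=np.linalg.norm(x,axis=1);
    u=np.c_[x/th[:,None]*np.sin(th)[:,None],np.cos(th)]
    return -R.T@t,u@R
def lsq(rays):
    A=np.zeros((3,3));b=np.zeros(3)
    for o,v in rays:
        v=v/np.linalg.norm(v);M=np.eye(3)-np.outer(v,v);A+=M;b+=M@o
    X=np.linalg.solve(A,b);return X,[np.linalg.norm((np.eye(3)-np.outer(v,v)/(v@v))@(X-o)) for o,v in rays]
E
python3 - <<'E'
from h import *
import pickle
np.set_printoptions(precision=4,suppress=True)
S,T,W=pickle.load(open("c6.pkl","rb"))
# port: dot + ring
def ringc(d,roi):
    h=cv2.cvtColor(d["color"],cv2.COLOR_RGB2HSV).astype(int)
    m=((h[:,:,1]<25)&(h[:,:,2]>185))
    b=blobs(m,roi,5)
    for q in b[:2]: 
        x,y,w,hh=q[3];print(q[0],q[1],q[3],"ctr",x+w/2-.5,y+hh/2-.5)
    m=(h[:,:,2]<70)
    for q in blobs(m,roi,5)[:2]:
        x,y,w,hh=q[3];print(" dark",q[0],q[1],q[3],"ctr",x+w/2-.5,y+hh/2-.5)
ringc(W,(258,172,305,220));ringc(S,(258,208,280,229))
if 0: pass
w=lambda p:np.array(p)/3.+[180-.33,80-.33]
s=lambda p:np.array(p)/6.+[220-.42,180-.42]
W4=w([[230,268],[377,267],[380,439],[229,440],[303.5,352]])
S4=s([[216,276],[262,191],[372,196],[326,279],[292,234]])
P=[]
for a,b in zip(W4,S4):
    o1,v1=wray(W,a);o2,v2=ray(S,b);X,e=lsq([(o1,v1[0]),(o2,v2[0])]);P.append(X);print(X,np.array(e))
P=np.array(P)
d=(P[2]+P[3]-P[0]-P[1])/2;print("slope",np.degrees(np.arctan2(d[2],np.hypot(d[0],d[1]))),"yaw",np.degrees(np.arctan2(d[1],d[0])),np.linalg.norm(d))
l=(P[1]+P[2]-P[0]-P[3])/2;print("lat",l,np.linalg.norm(l))
E
```

```text
600 [280.765  197.1833] [260 177  43  41] ctr 281.0 197.0
 dark 540 [281.1315 197.2278] [267 183  30  30] ctr 281.5 197.5
62 [268.371  218.9194] [261 213  15  13] ctr 268.0 219.0
 dark 33 [268.4848 218.9091] [264 216  10   7] ctr 268.5 219.0
[ 0.4895 -0.0794  0.0672] [0.0001 0.0001]
[ 0.4847 -0.0219  0.0689] [0.0003 0.0003]
[ 0.5461 -0.0173  0.0963] [0.0003 0.0003]
[ 0.5502 -0.0746  0.0975] [0. 0.]
[ 0.5172 -0.0486  0.0836] [0.0004 0.0004]
slope 25.19232386536386 yaw 4.412010305383424 0.06774726997044203
lat [-0.0045  0.0574  0.0002] 0.05758264957470161
```

Residuals are under 1 mm and the screw spacing is sensible (67.7 × 57.6 mm), with slope ≈ 25° and yaw ≈ 4.4°. The scene pixels are coarse, so I'll take two more wrist views from other positions to firm up the slope.

drive_tool(slide=[[-10,0,-20],[-30,0,-50],[-50,0,-80],[-50,0,-100],[-50,0,-100],[-50,0,-100]], turn=[[0,0,0],[0,0,0],[0,0,0],[0,0,0],[0,0,0],[0,0,0]], gripper=[0.6,0.6,0.6,0.6,0.6,0.6])

```text
t: 11.35
eef_pos: [0.4467, -0.0482, 0.2035]
tool_rot: [0.479, -0.517, 0.485, 0.518]
contact_force: [0.8, -0.8, 0.0]
gripper_width: 0.605
```

Run:
```python
from g import *
from h import *
import pickle
W=bot.read_camera("wrist");pickle.dump(W,open("w7.pkl","wb"));print(-np.array(W["R"]).T@W["t"],bot.get_obs()["eef_pos"])
cv2.imwrite("pics/w7.png",W["color"][:,:,::-1])
```

```text
[ 0.3699 -0.0535  0.3465] [ 0.4473 -0.0484  0.204 ]
```

drive_tool(slide=[[0,-10,40],[0,-50,80],[20,-100,100],[40,-150,100],[50,-200,100],[50,-200,100],[50,-200,100],[50,-200,100]], turn=[[0,0,0],[0,0,0],[0,0,0],[0,0,0],[0,0,0],[0,0,0],[0,0,0],[0,0,0]], gripper=[0.6,0.6,0.6,0.6,0.6,0.6,0.6,0.6])

```text
t: 12.2
eef_pos: [0.4978, -0.2479, 0.3047]
tool_rot: [0.48, -0.517, 0.485, 0.517]
contact_force: [0.3, 0.9, -0.9]
gripper_width: 0.602
```

Run:
```python
from g import *
from h import *
import pickle
W=bot.read_camera("wrist");pickle.dump(W,open("w8.pkl","wb"));print(-np.array(W["R"]).T@W["t"],bot.get_obs()["eef_pos"])
cv2.imwrite("pics/w8.png",W["color"][:,:,::-1])
```

```text
[ 0.4207 -0.2532  0.4475] [ 0.4978 -0.247   0.3045]
```

View pics/w7.png

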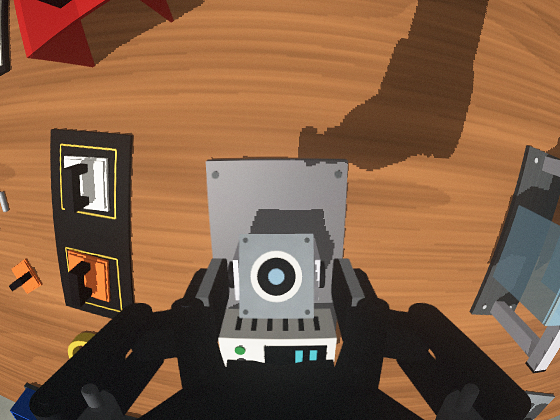

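View pics/w8.png

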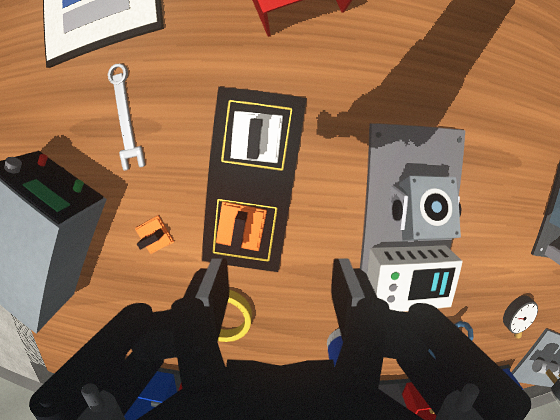

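Run:
```python
from h import *
import pickle
a=pickle.load(open("w7.pkl","rb"))["color"][220:330,220:330];b=pickle.load(open("w8.pkl","rb"))["color"][160:250,390:480]
for n,i in(("a",a),("b",b)): cv2.imwrite(f"pics/{n}8.png",cv2.resize(i,None,fx=6,fy=6,interpolation=cv2.INTER_CUBIC)[:600,:660,::-1])
```

View pics/a8.png

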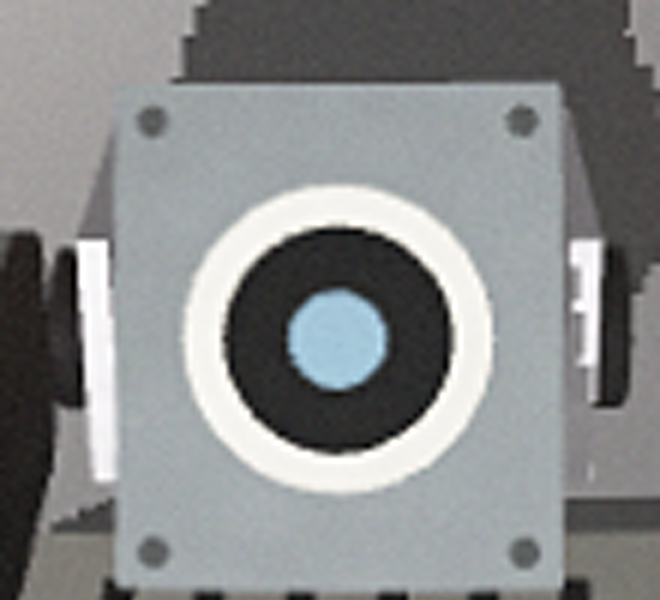

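View pics/b8.png

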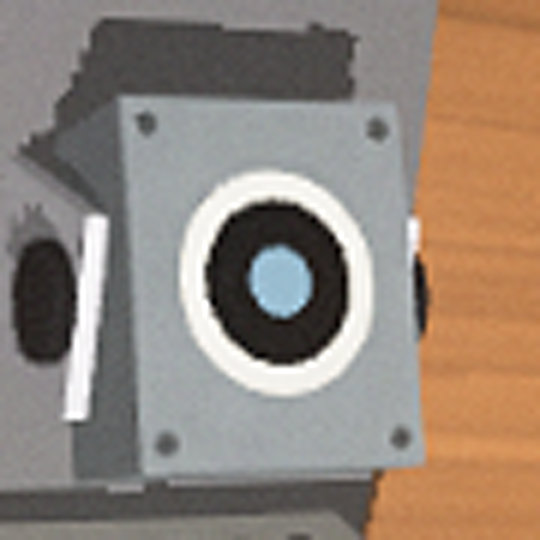

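Run:
```python
from h import *
import pickle
np.set_printoptions(precision=4,suppress=True)
S,T,W=pickle.load(open("c6.pkl","rb"));A=pickle.load(open("w7.pkl","rb"));B=pickle.load(open("w8.pkl","rb"))
w=(np.array([[230,268],[377,267],[380,439],[229,440],[303.5,352]])+.5)/3-.5+[180,80]
s=(np.array([[216,276],[262,191],[372,196],[326,279],[292,234]])+.5)/6-.5+[220,180]
a=(np.array([[151,121],[522,120],[525,552],[153,552],[337.5,340]])+.5)/6-.5+[220,220]
b=(np.array([[146,123],[377,129],[400,437],[166,444],[279,282]])+.5)/6-.5+[390,160]
def fit(views,txt):
    P=[];E=[]
    for i in range(5):
        r=[]
        for d,p,fn in views:
            o,v=fn(d,p[i]);r.append((o,v[0]))
        X,e=lsq(r);P.append(X);E.append(e)
    P=np.array(P);d=(P[2]+P[3]-P[0]-P[1])/2;l=(P[1]+P[2]-P[0]-P[3])/2
    print(txt,"port",P[4],"mean screws",P[:4].mean(0),"slope",np.degrees(np.arctan2(d[2],np.hypot(d[0],d[1]))),"yaw",np.degrees(np.arctan2(d[1],d[0])),"len",np.linalg.norm(d),np.linalg.norm(l),"res",np.mean(E,0))
v=[(W,w,wray),(A,a,wray),(B,b,wray),(S,s,ray)]
fit(v,"all");fit(v[:3],"wrist");fit([v[0],v[2]],"WB");fit([v[1],v[2]],"AB");fit([v[1],v[3]],"AS")
cv2.imwrite("pics/b9.png",cv2.resize(B["color"][190:270,195:295],(800,640-40),interpolation=cv2.INTER_CUBIC)[:,:,::-1])
```

```text
all port [ 0.5174 -0.0486  0.0828] mean screws [ 0.5178 -0.0484  0.0818] slope 25.204754764665964 yaw 4.49567988907925 len 0.06772814919361002 0.05769372345906059 res [0.0003 0.0003 0.0009 0.0006]
wrist port [ 0.5184 -0.0482  0.0806] mean screws [ 0.5186 -0.0481  0.0798] slope 25.498937803023793 yaw 4.3969237918129025 len 0.06811546384965152 0.058157300808165516 res [0.0001 0.0001 0.0001]
WB port [ 0.5183 -0.0483  0.0808] mean screws [ 0.5186 -0.0481  0.0798] slope 25.64043212946653 yaw 4.3013997096888685 len 0.06814736854345134 0.05819409617345553 res [0.0001 0.0001]
AB port [ 0.5185 -0.0481  0.0804] mean screws [ 0.5186 -0.0482  0.0799] slope 25.486346416279567 yaw 4.4678002235857885 len 0.06803683356388104 0.05814095922572436 res [0.0001 0.0001]
AS port [ 0.5168 -0.0484  0.083 ] mean screws [ 0.5174 -0.0482  0.0821] slope 24.994133675754295 yaw 4.594220365787497 len 0.06760701204613831 0.05752666055896056 res [0.0001 0.0001]
```

View pics/b9.png

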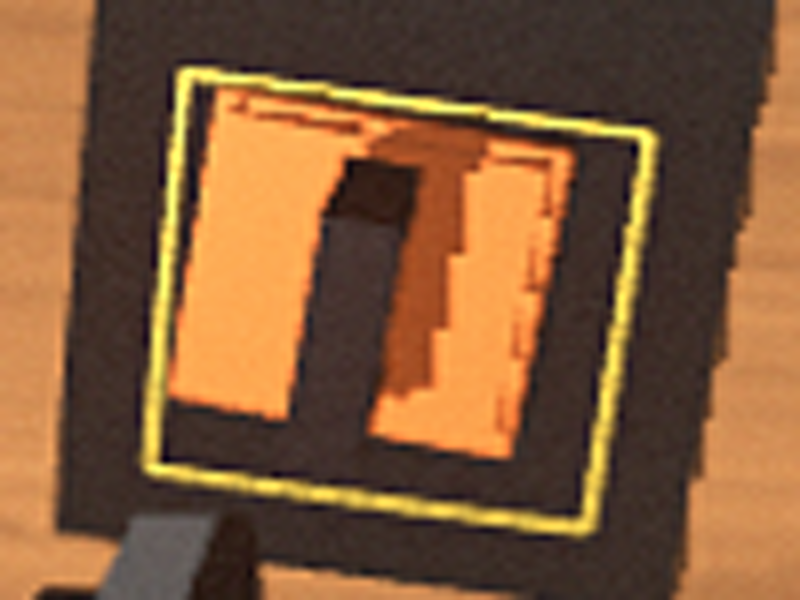

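Wrist-only stereo gives port (0.518,−0.048,0.0805), slope 25.5° and yaw 4.4°. The theoretical height is 0.0803, so it fits. Sample plate corners are visible at crop (218,85), (578,145), (515,460) and (168,403).

Run:
```python
from h import *
from g import go
import pickle
np.set_printoptions(precision=4,suppress=True)
B=pickle.load(open("w8.pkl","rb"))
p=np.array([[218,85],[578,145],[515,460],[168,403],[330,215],[405,228]])/[8,7.5]+[195-.5,190-.5]
o,v=wray(B,p);zz=np.array([.014]*4+[.048]*2)
X=o+v*((zz-o[2])/v[:,2])[:,None];print(X)
print("centre",X[:4].mean(0),"sides",[np.linalg.norm(X[i]-X[(i+1)%4]) for i in range(4)])
d=(X[3]+X[2]-X[0]-X[1]);yaw=np.arctan2(d[1],d[0]);l=X[1]+X[2]-X[0]-X[3];print("yaw",np.degrees(yaw),np.degrees(np.arctan2(-l[0],l[1])))
e=(X[4]+X[5])/2;print("bar centre from near end",e+.025*np.array([np.cos(yaw),np.sin(yaw),0]))
c=X[:4].mean(0);go([c[0],c[1],.12],yaw)
```

```text
[[ 0.5507 -0.3279  0.014 ]
 [ 0.5579 -0.264   0.014 ]
 [ 0.6233 -0.272   0.014 ]
 [ 0.6163 -0.3366  0.014 ]
 [ 0.5628 -0.303   0.048 ]
 [ 0.5643 -0.2906  0.048 ]]
centre [ 0.587  -0.3001  0.014 ] sides [np.float64(0.06426073312324337), np.float64(0.06580837297898524), np.float64(0.06498693636241637), np.float64(0.06620818657266633)]
yaw -7.252597973482935 -6.320421194200569
bar centre from near end [ 0.5884 -0.3     0.048 ]
slide mm [  89.2739  -53.0858 -184.4991] turn [ 0.0036 -0.0058 -0.1985] t 12.25 F [-0.8308 -0.1472  0.1126] w 0.6014684892727223
```

Sample centre is (0.588,−0.300), yaw ≈ −7°, sides ≈ 65 mm, which matches 64. I'll move above it at 0.6 opening.

drive_tool(slide=[[45,-25,-20],[90,-53,-60],[90,-53,-100],[90,-53,-140],[90,-53,-185],[90,-53,-185],[90,-53,-185],[90,-53,-185]], turn=[[0,0,-0.1],[0.004,-0.006,-0.195],[0.004,-0.006,-0.195],[0.004,-0.006,-0.195],[0.004,-0.006,-0.195],[0.004,-0.006,-0.195],[0.004,-0.006,-0.195],[0.004,-0.006,-0.195]], gripper=[0.6,0.6,0.6,0.6,0.6,0.6,0.6,0.6])

```text
t: 13.05
eef_pos: [0.5897, -0.3003, 0.1228]
tool_rot: [0.531, -0.47, 0.529, 0.467]
contact_force: [-0.4, -1.5, -0.0]
gripper_width: 0.6
```

Run:
```python
from g import *
from h import *
go([.588,-.300,.023],np.radians(-7))
W=bot.read_camera("wrist")
cv2.imwrite("pics/w9.png",W["color"][:,:,::-1])
```

```text
slide mm [ -1.6683   0.2899 -99.7977] turn [0.001  0.0048 0.    ] t 13.05 F [-0.3578 -1.4609 -0.0463] w 0.5998161861076236
```

View pics/w9.png

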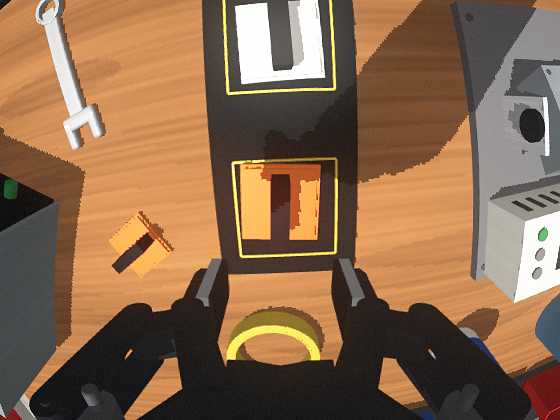

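The sample bar at (281,205) is aligned and centred between the fingers. I'll descend and grip.

drive_tool(slide=[[-1,0,-30],[-2,0,-60],[-2,0,-80],[-2,0,-92],[-2,0,-98],[-2,0,-99],[-2,0,-99]], turn=[[0,0.004,0],[0,0.004,0],[0,0.004,0],[0,0.004,0],[0,0.004,0],[0,0.004,0],[0,0.004,0]], gripper=[0.6,0.6,0.6,0.6,0.6,0.6,0.6])

```text
t: 13.8
eef_pos: [0.5885, -0.301, 0.0252]
tool_rot: [0.53, -0.47, 0.529, 0.467]
contact_force: [0.7, 0.9, 0.1]
gripper_width: 0.598
```

Run:
```python
from g import *
from h import *
go([.588,-.300,.023],np.radians(-7))
W=bot.read_camera("wrist")
cv2.imwrite("pics/w10.png",W["color"][:,:,::-1])
```

```text
slide mm [-0.5093  0.9646 -2.1775] turn [0.0019 0.003  0.0003] t 13.8 F [0.6988 0.8623 0.098 ] w 0.5979931939518826
```

View pics/w10.png

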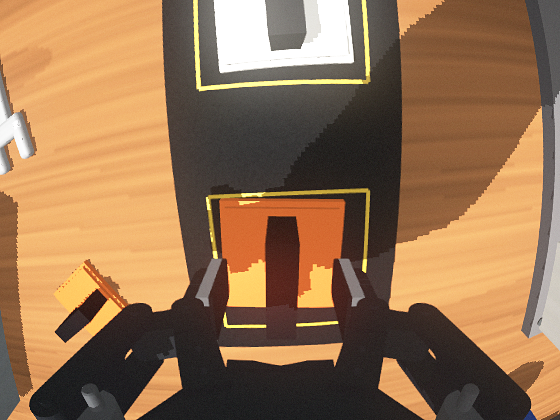

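drive_tool(slide=[[0,1,-2],[0,1,-2],[0,1,-2],[0,1,-2],[0,1,-2],[0,1,-2],[0,1,-2],[0,1,-2],[0,1,-2]], turn=[[0,0.003,0],[0,0.003,0],[0,0.003,0],[0,0.003,0],[0,0.003,0],[0,0.003,0],[0,0.003,0],[0,0.003,0],[0,0.003,0]], gripper=[0.6,0.4,0.2,0,0,0,0,0,0], squeeze=40)

```text
t: 14.75
eef_pos: [0.5887, -0.3001, 0.0235]
tool_rot: [0.529, -0.469, 0.53, 0.468]
contact_force: [-0.2, 0.1, 4.5]
gripper_width: 0.152
```

drive_tool(slide=[[0,0,5],[0,0,20],[0,0,50],[0,0,90],[0,0,130],[0,0,170],[0,0,200],[0,0,200],[0,0,200]], turn=[[0,0,0],[0,0,0],[0,0,0],[0,0,0],[0,0,0],[0,0,0],[0,0,0],[0,0,0],[0,0,0]], gripper=[0,0,0,0,0,0,0,0,0])

```text
t: 15.65
eef_pos: [0.5886, -0.3001, 0.2245]
tool_rot: [0.53, -0.469, 0.53, 0.467]
contact_force: [-0.6, 0.5, -1.7]
gripper_width: 0.152
```

Run:
```python
from g import *
from h import *
import pickle
W=bot.read_camera("wrist");pickle.dump((W,bot.get_obs()),open("w11.pkl","wb"))
cv2.imwrite("pics/w11.png",W["color"][:,:,::-1])
```

```text
(no output)
```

View pics/w11.png

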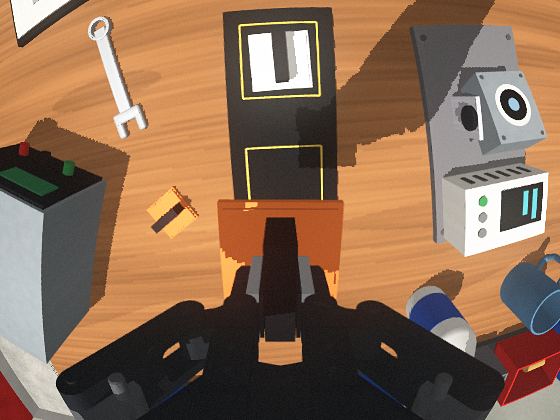

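The sample is held level with its handle centred. Next I'll check its pitch in the grip and work out the approach.

```bash
cat > tgt.py <<'E'
from g import *
from h import *
th=np.radians(25.4);yw=np.radians(4.4);port=np.array([.5184,-.0482,.0804])
ex=np.array([np.cos(yw),np.sin(yw),0]);n=-np.sin(th)*ex+np.array([0,0,np.cos(th)]);fx=np.cos(th)*ex+np.array([0,0,np.sin(th)])
def tcp(h,dx=0.0007): return port+n*(.0175+h)+fx*dx
E
python3 - <<'E'
from tgt import *
import pickle
W,o=pickle.load(open("w11.pkl","rb"));q=o["tool_rot"];R=Ro.from_quat([q[1],q[2],q[3],q[0]]).as_matrix();print(R)
oo,v=wray(W,[[219,201],[343,201]])
# find along ray the point with tool y (=?) offset 0.0327 toward robot
for vv in v:
    for xx in (-.0327,):
        e=-R[:,1] if R[0,1]<0 else R[:,1]   # ~+x dir
        s=(xx-(oo-o["eef_pos"])@e)/(vv@e);P=oo+s*vv-o["eef_pos"];print("edge rel tool",P@R[:,0],P@e,P@R[:,2])
for h in(.08,.03,0.0): print(h,tcp(h));go(tcp(h),yw,th)
E
```

```text
[[-0.0004 -0.9925  0.1222]
 [-0.0014  0.1222  0.9925]
 [-1.      0.0002 -0.0014]]
edge rel tool 0.008703113890005824 -0.03270000000000002 -0.030967631142657985
edge rel tool 0.008530086203415155 -0.03269999999999998 0.030289448626047526
0.08 [ 0.4773 -0.0514  0.1688]
slide mm [-110.7435  248.2622  -54.3106] turn [-0.0088 -0.4441  0.1964] t 15.7 F [ 0.535   0.4279 -2.7621] w 0.15602163288088503
0.03 [ 0.4987 -0.0497  0.1236]
slide mm [-89.36   249.9076 -99.4774] turn [-0.0088 -0.4441  0.1964] t 15.7 F [ 0.535   0.4279 -2.7621] w 0.15602163288088503
0.0 [ 0.5115 -0.0487  0.0965]
slide mm [ -76.5299  250.8948 -126.5775] turn [-0.0088 -0.4441  0.1964] t 15.7 F [ 0.535   0.4279 -2.7621] w 0.15602163288088503
```

drive_tool(slide=[[-15,35,0],[-30,75,0],[-50,115,0],[-70,155,0],[-85,195,0],[-100,230,0],[-111,248,-20],[-111,248,-54],[-111,248,-54],[-111,248,-54]], turn=[[-0.001,-0.055,0.025],[-0.002,-0.11,0.05],[-0.003,-0.17,0.075],[-0.004,-0.22,0.1],[-0.006,-0.28,0.125],[-0.007,-0.33,0.15],[-0.008,-0.39,0.175],[-0.009,-0.444,0.196],[-0.009,-0.444,0.196],[-0.009,-0.444,0.196]], gripper=[0,0,0,0,0,0,0,0,0,0])

```text
t: 16.7
eef_pos: [0.4758, -0.052, 0.1679]
tool_rot: [-0.582, 0.611, -0.357, -0.401]
contact_force: [0.4, -0.2, -0.9]
gripper_width: 0.157
```

Run:
```python
from tgt import *
go(tcp(.08),yw,th);go(tcp(.02),yw,th)
W=bot.read_camera("wrist");S=bot.read_camera("scene")
cv2.imwrite("pics/w12.png",W["color"][:,:,::-1])
cv2.imwrite("pics/s12.png",cv2.resize(S["color"][150:270,220:340],(600,600),interpolation=cv2.INTER_CUBIC)[:,:,::-1])
```

```text
slide mm [1.5304 0.6803 0.8403] turn [ 0.0005 -0.0049  0.002 ] t 16.7 F [ 0.4054 -0.1648 -0.9048] w 0.1572942378212722
slide mm [ 27.1907   2.6547 -53.3598] turn [ 0.0005 -0.0049  0.002 ] t 16.7 F [ 0.4054 -0.1648 -0.9048] w 0.1572942378212722
```

View pics/w12.png

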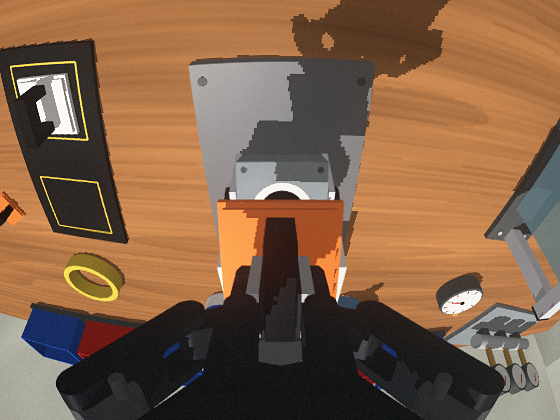

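View pics/s12.png

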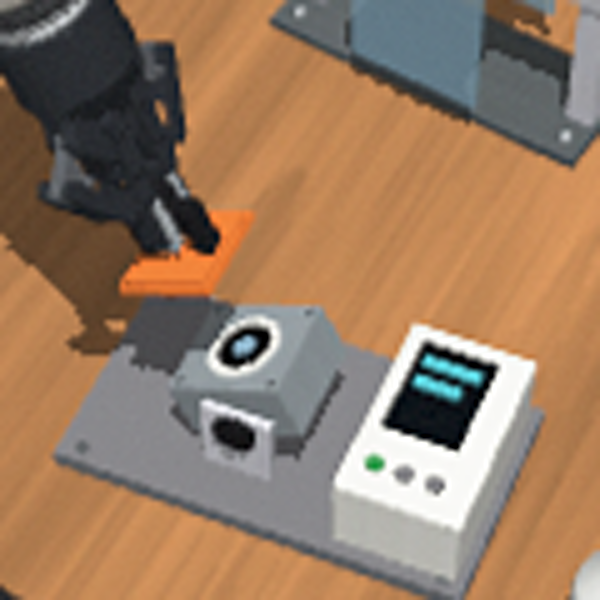

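The sample is tilted parallel to the face, with its centre (280) near the port's column (283). I'll approach along the normal.

drive_tool(slide=[[7,1,-11],[13,1,-24],[20,2,-38],[27,3,-53],[30,3,-60],[32,3,-64],[32,3,-64]], turn=[[0,-0.005,0.002],[0,-0.005,0.002],[0,-0.005,0.002],[0,-0.005,0.002],[0,-0.005,0.002],[0,-0.005,0.002],[0,-0.005,0.002]], gripper=[0,0,0,0,0,0,0])

```text
t: 17.5
eef_pos: [0.5125, -0.0489, 0.1066]
tool_rot: [-0.584, 0.613, -0.352, -0.399]
contact_force: [-0.2, -0.9, -1.6]
gripper_width: 0.154
```

Run:
```python
from tgt import *
go(tcp(.0),yw,th)
o=bot.get_obs();d=o["eef_pos"]-tcp(0);print("h",d@n,"x",d@fx,"y",d@np.cross(n,fx))
S=bot.read_camera("scene")
cv2.imwrite("pics/s13.png",cv2.resize(S["color"][170:250,230:310],(600,600),interpolation=cv2.INTER_CUBIC)[:,:,::-1])
```

```text
slide mm [ -0.9548   0.1964 -10.1375] turn [-0.0005  0.0068 -0.0002] t 17.5 F [-0.1744 -0.9206 -1.6443] w 0.15415366742634268
h 0.008755651634931277 x 0.005194712054683293 y -0.00026908605397453635
```

View pics/s13.png

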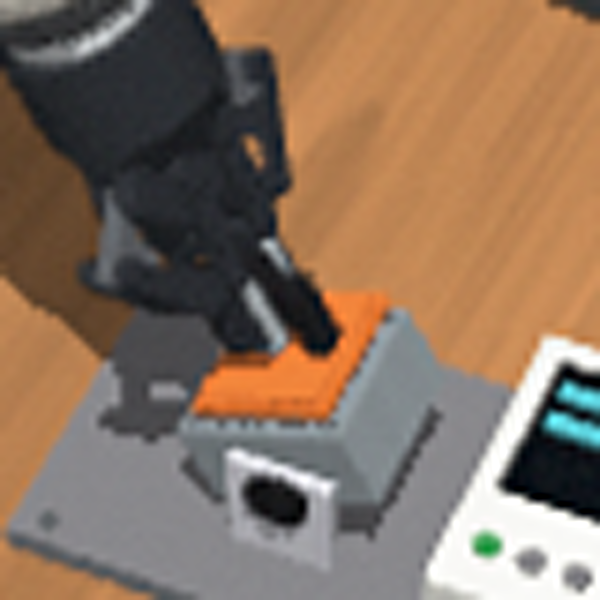

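drive_tool(slide=[[-3,0,-3],[-3,0,-5],[-2,0,-7],[-2,0,-7],[-2,0,-7]], turn=[[0,0.006,0],[0,0.006,0],[0,0.006,0],[0,0.006,0],[0,0.006,0]], gripper=[0,0,0,0,0])

```text
t: 18.05
eef_pos: [0.5104, -0.0491, 0.1007]
tool_rot: [-0.583, 0.612, -0.354, -0.4]
contact_force: [-0.1, -0.4, -0.7]
gripper_width: 0.153
```

```bash
cat > ck.py <<'E'
from tgt import *
go(tcp(.0),yw,th)
o=bot.get_obs();d=o["eef_pos"]-tcp(0);print("h",d@n*1e3,"x",d@fx*1e3,"y",d@np.cross(n,fx)*1e3,"Fn",o["contact_force"]@n,"Fx",o["contact_force"]@fx,"tau",o["torque"])
E
python3 ck.py
```

```text
slide mm [ 1.097   0.3271 -4.2183] turn [-0.0009  0.0005  0.0001] t 18.05 F [-0.119  -0.4302 -0.6834] w 0.15324782835899395
h 4.290450107619039 x 0.7986553255858523 y -0.24193347160113754 Fn -0.5523468640094249 Fx -0.430103592383627 tau [-0.0098  0.5866  0.0463]
```

drive_tool(slide=[[0,0,-1],[0.5,0,-2],[1,0,-3],[1,0,-3]], turn=[[0,0,0],[0,0,0],[0,0,0],[0,0,0]], gripper=[0,0,0,0])

```text
t: 18.45
eef_pos: [0.5119, -0.049, 0.099]
tool_rot: [-0.583, 0.611, -0.355, -0.401]
contact_force: [-0.0, 0.2, -0.9]
gripper_width: 0.156
```

```bash
python3 ck.py
```

```text
slide mm [-0.3721  0.3129 -2.4724] turn [-0.001  -0.0017  0.0001] t 18.45 F [-0.029   0.1735 -0.8643] w 0.15551205277420893
h 2.0845475200703767 x 1.373933007143169 y -0.3405650701236127 Fn -0.7740546031396415 Fx -0.384809763929058 tau [-0.0233  0.5562 -0.0194]
```

drive_tool(slide=[[-0.5,0,-1],[-0.5,0,-2],[-0.5,0,-2.5],[-0.5,0,-2.5]], turn=[[0,-0.001,0],[0,-0.001,0],[0,-0.001,0],[0,-0.001,0]], gripper=[0,0,0,0])

```text
t: 18.85
eef_pos: [0.5119, -0.049, 0.0981]
tool_rot: [-0.583, 0.611, -0.355, -0.402]
contact_force: [-0.5, -0.1, -0.7]
gripper_width: 0.154
```

```bash
python3 ck.py
```

```text
slide mm [-0.3241  0.2524 -1.5702] turn [-0.0013 -0.0032  0.0001] t 18.85 F [-0.504  -0.1482 -0.7061] w 0.15382420256600646
h 1.288077236934252 x 0.9479341581910712 y -0.276491306387306 Fn -0.4174044071138951 Fx -0.7670471985566791 tau [-0.0112  0.6055 -0.005 ]
```

drive_tool(slide=[[0,0,-1],[0,0,-2],[0.5,0,-2.5],[0.5,0,-2.5],[0.5,0,-2.5]], turn=[[0,-0.003,0],[0,-0.003,0],[0,-0.003,0],[0,-0.003,0],[0,-0.003,0]], gripper=[0,0,0,0,0])

```text
t: 19.35
eef_pos: [0.5129, -0.049, 0.0976]
tool_rot: [-0.583, 0.611, -0.355, -0.402]
contact_force: [0.0, -0.3, -1.0]
gripper_width: 0.157
```

```bash
python3 ck.py
```

```text
slide mm [-1.3724  0.276  -1.0814] turn [-0.0015 -0.0035  0.0003] t 19.35 F [ 0.0231 -0.2627 -0.9992] w 0.1574843152814844
h 0.39900540900277803 x 1.6808269253870696 y -0.38043830176860677 Fn -0.9038342069635864 Fx -0.4259553799237481 tau [-0.0713  0.5686 -0.0036]
```

```bash
python3 - <<'E'
from tgt import *
S=bot.read_camera("scene");W=bot.read_camera("wrist")
a=cv2.resize(S["color"][190:240,240:300],(720,600),interpolation=cv2.INTER_CUBIC)
cv2.imwrite("pics/s14.png",a[:,:,::-1])
cv2.imwrite("pics/w14.png",W["color"][:,:,::-1])
E
python3 ck.py
```

```text
slide mm [-1.386   0.2716 -1.1227] turn [-0.0015 -0.0034  0.0003] t 19.45 F [-0.2348  0.2465 -2.1237] w 0.1533249056846653
h 0.43040186167095684 x 1.7110835642260958 y -0.37711829974141076 Fn -1.8260513193104788 Fx -1.1053552059275467 tau [-0.0396  0.6135 -0.0218]
```

View pics/s14.png

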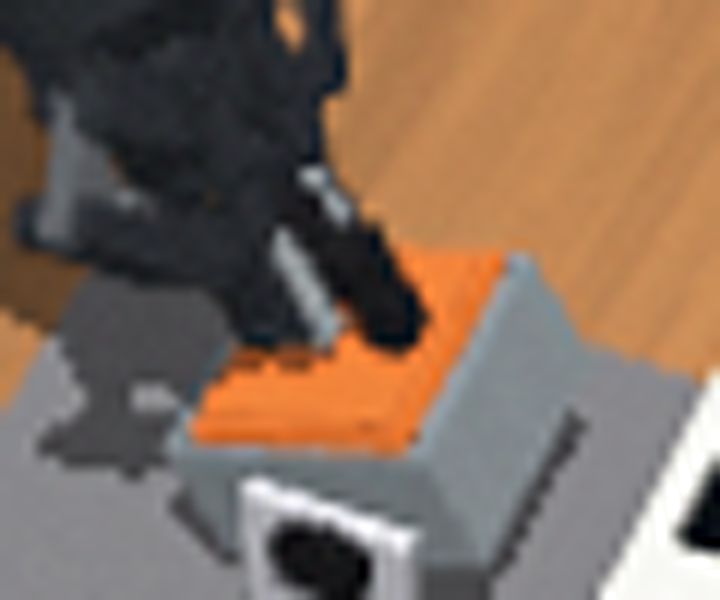

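View pics/w14.png

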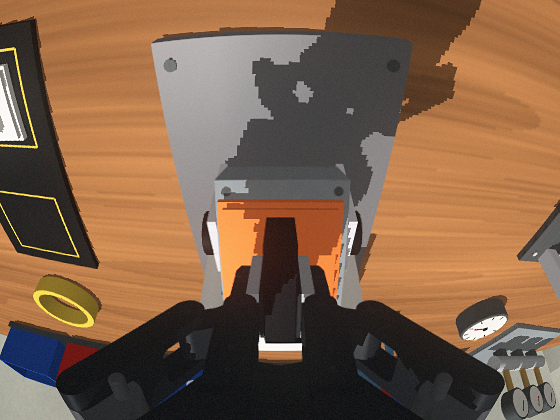

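drive_tool(slide=[[-1,0,-1],[-0.7,0,-2],[-0.5,0,-2.5],[-0.5,0,-2.5],[-0.5,0,-2.5],[-0.5,0,-2.5]], turn=[[0,-0.003,0],[0,-0.003,0],[0,-0.003,0],[0,-0.003,0],[0,-0.003,0],[0,-0.003,0]], gripper=[0,0,0,0,0,0])

```text
t: 20.05
eef_pos: [0.5129, -0.0489, 0.0973]
tool_rot: [-0.583, 0.61, -0.356, -0.402]
contact_force: [-3.0, 0.3, 2.7]
gripper_width: 0.155
```

```bash
python3 ck.py
```

```text
slide mm [-1.3175  0.213  -0.7915] turn [-0.002  -0.004   0.0003] t 20.05 F [-2.9687  0.3393  2.7148] w 0.15479010014932454
h 0.15856433656745278 x 1.511351072533577 y -0.3134562641511031 Fn 3.7108380415269937 Fx -1.4858207414908489 tau [0.004  0.7295 0.0276]
```

Contact made: normal force ≈ 4 N at h ≈ 0.2 mm, as predicted. I'll press a little more so the plate seats flush.

drive_tool(slide=[[0,0,-1.5],[0.2,0,-3],[0.5,0,-4],[0.5,0,-4],[0.5,0,-4]], turn=[[0,-0.004,0],[0,-0.004,0],[0,-0.004,0],[0,-0.004,0],[0,-0.004,0]], gripper=[0,0,0,0,0], squeeze=25)

```text
t: 20.55
eef_pos: [0.5131, -0.0489, 0.097]
tool_rot: [-0.583, 0.609, -0.355, -0.402]
contact_force: [-19.1, 1.9, 27.6]
gripper_width: 0.157
```

```bash
python3 ck.py
```

```text
slide mm [-1.5456  0.146  -0.4761] turn [-0.0044 -0.0045  0.0008] t 20.55 F [-19.1362   1.9107  27.6187] w 0.15678421938950168
h -0.22612092213663856 x 1.586137985043938 y -0.26414691351864533 Fn 33.0700494713699 Fx -5.2564725899855596 tau [0.3021 1.4205 0.2226]
```

33 N is too much, although still below the failure limits. I'll ease off now.

drive_tool(slide=[[0,0,-1],[0,0,-1],[0,0,-1]], turn=[[0,0,0],[0,0,0],[0,0,0]], gripper=[0,0,0], squeeze=40)

```text
t: 20.85
eef_pos: [0.513, -0.0489, 0.097]
tool_rot: [-0.584, 0.609, -0.355, -0.402]
contact_force: [-11.4, 1.2, 16.8]
gripper_width: 0.154
```

```bash
python3 ck.py
```

```text
slide mm [-1.4713  0.1367 -0.4971] turn [-0.0054 -0.0043  0.0011] t 20.85 F [-11.3681   1.1841  16.8371] w 0.15440510523188586
h -0.17566969083744993 x 1.5289601898292853 y -0.24920019806224594 Fn 20.032355619738535 Fx -2.934893730859222 tau [0.0576 0.8566 0.2196]
```

drive_tool(slide=[[0,0,-0.5],[0,0,-0.5],[0,0,-0.5],[0,0,-0.5],[0,0,-0.5]], turn=[[0,0,0],[0,0,0],[0,0,0],[0,0,0],[0,0,0]], gripper=[0,0,0,0,0])

```text
t: 21.35
eef_pos: [0.5131, -0.0489, 0.0971]
tool_rot: [-0.584, 0.609, -0.355, -0.402]
contact_force: [-8.1, 0.8, 10.6]
gripper_width: 0.153
```

```bash
python3 ck.py
python3 - <<'E'
from tgt import *
import pickle
S=bot.read_camera("scene");T=bot.read_camera("top");W=bot.read_camera("wrist");pickle.dump((S,T,W,bot.get_obs()),open("c15.pkl","wb"))
a=cv2.resize(S["color"][190:240,240:300],(480,400),interpolation=cv2.INTER_CUBIC);b=cv2.resize(S["color"][90:190,260:350],(320,400))
cv2.imwrite("pics/s15.png",np.hstack([a,b])[:,:,::-1])
cv2.imwrite("pics/w15.png",W["color"][:,:,::-1])
cv2.imwrite("pics/w15c.png",cv2.resize(W["color"][150:270,195:365],(800,565),interpolation=cv2.INTER_CUBIC)[:,:,::-1])
E
python3 ck.py
```

```text
slide mm [-1.5399  0.1611 -0.6069] turn [-0.0059 -0.0039  0.0011] t 21.35 F [-8.1043  0.8425 10.6144] w 0.1533736863868762
h -0.10501005103823406 x 1.6361655442670544 y -0.27872408057200915 Fn 13.026616008349155 Fx -2.6880021940730696 tau [0.0096 0.7302 0.042 ]
slide mm [-1.5374  0.127  -0.6138] turn [-0.0059 -0.0039  0.001 ] t 21.5 F [-7.9362  0.5721 10.1585] w 0.15663668461627359
h -0.09881690377499076 x 1.6392037913198616 y -0.2445328470089826 Fn 12.551845930133268 Fx -2.750953659606226 tau [-0.0135  0.7196  0.1158]
```

View pics/s15.png

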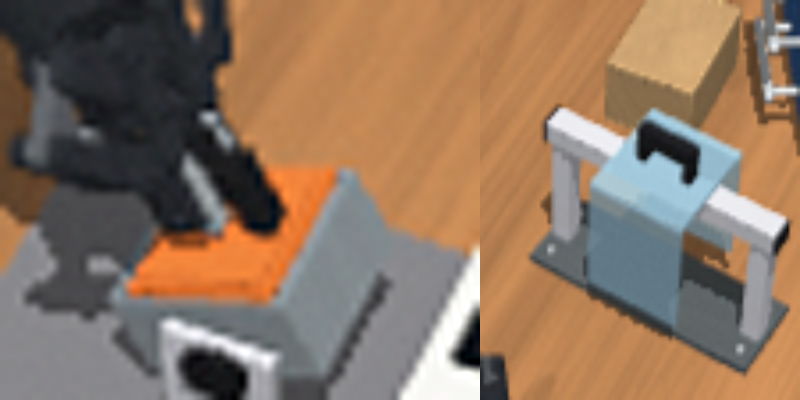

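View pics/w15c.png

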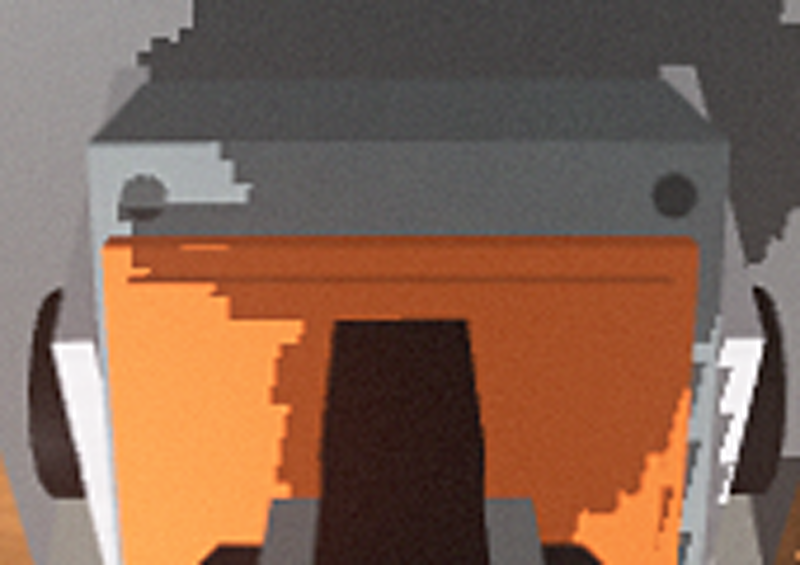

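The plate sits flush over the port and the cover is still on the rail. I'll check the plate position on the face and the port shift from the screws, by ray casting.

Run:
```python
from tgt import *
import pickle
S,T,W,o=pickle.load(open("c15.pkl","rb"))
k=np.array([800/170,565/120])
p=(np.array([[143,197],[675,195],[90,142],[728,142],[106,237],[697,237]])+.5)/k-.5+[195,150]
oo,v=wray(W,p);s=((port-oo)@n)/(v@n);P=oo+v*s[:,None]-port
ey=np.cross(n,fx);print("face coords mm (screws -34,±29; front corners -40,±35; plate edge)");print(np.c_[P@fx,P@ey]*1000)
# plate top edge on plane +8mm
p=(np.array([[104,248],[698,248]])+.5)/k-.5+[195,150];oo,v=wray(W,p);s=((port+n*.008-oo)@n)/(v@n);P=oo+v*s[:,None]-port;print(np.c_[P@fx,P@ey]*1000)
```

```text
face coords mm (screws -34,±29; front corners -40,±35; plate edge)
[[-34.3542 -28.755 ]
 [-34.2793  29.1857]
 [-40.5744 -34.3096]
 [-40.2365  34.8283]
 [-29.8683 -33.1336]
 [-29.5113  31.8816]]
[[-30.9527 -31.8211]
 [-30.6085  30.3969]]
```

Run:
```python
from h import *
import pickle
W11=pickle.load(open("w11.pkl","rb"))[0]["color"];W15=pickle.load(open("c15.pkl","rb"))[2]["color"];W12=cv2.imread("pics/w12.png")[:,:,::-1]
def o(i): return cv2.resize(i[185:265,205:355],(600,320),interpolation=cv2.INTER_CUBIC)
im=np.vstack([o(W11)[:280],o(W15)[:280]]);cv2.imwrite("pics/cmp.png",im[:,:,::-1])
for i in (W11,W12,W15):
    r=[]
    for c in (226,232,238,300,320,330):
        col=i[190:225,c].astype(int);r.append("".join("O" if p[0]-p[2]>70 and p[0]>90 else "." for p in col))
    print([x.find("O")+190 for x in r],r[0],r[4])
    row=i[230].astype(int);xs=[x for x in range(195,360) if row[x][0]-row[x][2]>60 and row[x][0]>100];print("row230 cols",xs[0],xs[-1])
```

```text
[190, 190, 200, 200, 200, 200] OOOOOOOOOOOOOOOOOOOOOOOOOOOOOOOOOOO ..........OOOOOOOOOOOOOOOOOOOOOOOOO
row230 cols 195 359
[200, 200, 200, 200, 200, 200] ..........OOOOOOOOOOOOOOOOOOOOOOOOO ..........OOOOOOOOOOOOOOOOOOOOOOOOO
row230 cols 195 359
[200, 200, 200, 200, 200, 200] ..........OOOOOOOOOOOOOOOOOOOOOOOOO ..........OOOOOOOOOOOOOOOOOOOOOOOOO
row230 cols 218 341
```

View pics/cmp.png

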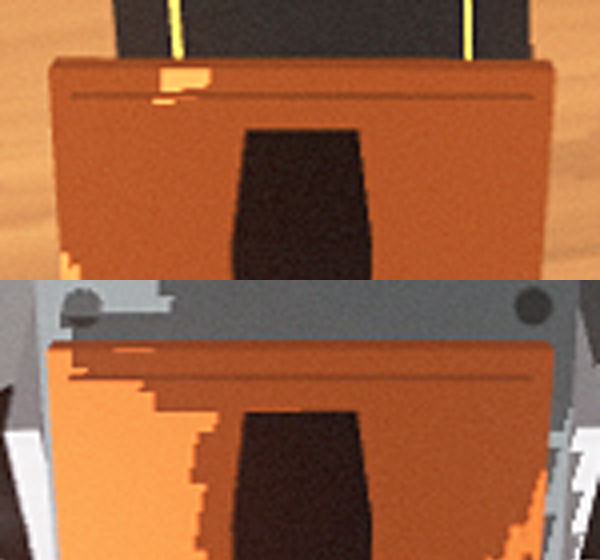

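The sample hasn't shifted in the grip, so its normal matches the tool axis, about 0.4° from the measured face. Force is steady at about 12.5 N and the screws sit where they were, so I'm handing in.

```bash
python3 ck.py; python3 -c "
from station import bot
print(bot.hand_in())"
```

```text
slide mm [-1.5374  0.127  -0.6138] turn [-0.0059 -0.0039  0.001 ] t 21.5 F [-7.9362  0.5721 10.1585] w 0.15663668461627359
h -0.09881690377499076 x 1.6392037913198616 y -0.2445328470089826 Fn 12.551845930133268 Fx -2.750953659606226 tau [-0.0135  0.7196  0.1158]
the job is handed in; nothing more can be done
None
```

I hung the dust cover on the rail and handed in at 21.5 s, with the orange sample still gripped and pressed over the reader's port. The hand-in gave no verdict.

**Cover:** it hangs astride the rail and looked level and centred in the last pictures. I judged that by eye; I didn't measure its level or its force on the rail.

**Sample:** I took it by its handle and tilted it to the measured face, which slopes 25.4° and is turned 4.4°.

| Last check | Measured | Allowed |
|---|---|---|
| Offset from port centre | about 1.7 mm along the slope, 0.7 mm sideways | 12 mm each way |
| Angle to the face | about 0.4° (face slope itself good to about 0.5°) | 2.3° |
| Pressing force (wrist sensor) | about 12.5 N, steady | 1–30 N |
| Port shift (from the face screws) | about 0.4 mm, within measuring error | under 3 mm |

**Failed or disagreed:**
- **Pressing force:** it peaked at about 33 N while seating the sample, above the 30 N holding range, and I eased it off at once.
- **Face height:** the scene camera put the port 2–3 mm higher than the wrist camera did. I used the wrist value because it matched the given hinge geometry.
- **Bystanders:** I saw no contact with any, but did not measure their positions at the end.

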